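Photograph the finished bangles

TASK

Photograph the finished bangles and pack them: level the photo tray, lay every bangle flat in it, each in its own pocket, then tilt the tray to the red 30 degree line and leave it there. Press the shutter button down to its halfway stop, hold it there about a second to focus, then press it fully down to take the picture (never with the tray off the 30 degree line). Then bring the tray back level and lay every bangle flat in its own pocket of the blue-lined delivery tray; leave the other things on the bench alone.

Things in the scene. Friction and masses are not known exactly. Their poses are not given: they have to be found in the camera images.
- bangle_silver_mid (a point): Silver, dark-edged, with a blue stone on one long end: oval bangle, a closed oval band 54 mm across (its x axis), 64 mm long (its y axis) and 22 mm tall (its z axis), wall 3 mm, open through the middle, about 60 g; it lies flat like a ring. This point is its centre, in the empty middle, 11 mm above what it lies on. Take it across the 54 mm width. Absent in some starts.
- bangle_gold_mid (a point): Gold-coloured, silver-edged, with a red stone on one long end: oval bangle, a closed oval band 54 mm across (its x axis), 64 mm long (its y axis) and 22 mm tall (its z axis), wall 3 mm, open through the middle, about 60 g; it lies flat like a ring. This point is its centre, in the empty middle, 11 mm above what it lies on. Take it across the 54 mm width. Absent in some starts.
- bangle_copper_mid (a point): Copper-coloured, gold-edged, without a stone: oval bangle, a closed oval band 54 mm across (its x axis), 64 mm long (its y axis) and 22 mm tall (its z axis), wall 3 mm, open through the middle, about 60 g; it lies flat like a ring. This point is its centre, in the empty middle, 11 mm above what it lies on. Take it across the 54 mm width. Absent in some starts.
- tray_axis (a point): Fixed point on the camera rig: middle of the photo tray's tilting axis, 88 mm above the bench. z up, x from the tray to the camera, y along the axis to the protractor, a white disc 92 mm across outside that cheek (150 mm along y) with a black line every 5 degrees, red at 30; an orange pointer on the tray shows the angle.
- photo_rig: The camera rig, fixed to the bench: a base board (300 x 296 mm, grey), two aluminium cheeks that carry the tray between them, and behind it a camera on a column. Origin on the bench under tray_axis, same axes. The camera's lens front is about 140 mm from the tilting axis along x and 170 mm above the bench, its top 270 mm up.
- photo_tray (a joint): Angle of the photo tray in its cheeks, rad. 0: level, on its stops; positive: the handle edge is up and the tray faces the camera; 0.524 is 30 degrees, at the red line; 0.87 is the end. A stiff friction pivot: it stays where it is left, and takes about 6 N at the handle to move either way.
- photo_tray_floor (a point): Top of the grey lining at the middle of the photo tray, on the tilting axis; turns with the tray. x towards the camera side, y along the axis, z out of the lining. The tray is a shallow dark steel one, 106 mm (x) by 244 mm (y), with rim and ribs 4 mm thick and 8 mm high round three pockets side by side along y.
- tray_handle (a point): Middle of the photo tray's handle, a round bar 10 mm thick and 90 mm long, parallel to the axis (y) and 92 mm from it on the robot's side, level with the lining; 34 mm of free space between it and the tray, nothing under it but the bench or base plate. Turns with the tray.
- photo_pocket_1 (a point): centre of the lining in one of the three pockets of the photo tray (1 is the leftmost, 3 the rightmost, as the robot sees it); x and y as in photo_tray_floor. A pocket is 98 mm deep (x) and 76 mm wide (y)
- photo_pocket_2 (a point): centre of the lining in one of the three pockets of the photo tray (1 is the leftmost, 3 the rightmost, as the robot sees it); x and y as in photo_tray_floor. A pocket is 98 mm deep (x) and 76 mm wide (y)
- photo_pocket_3 (a point): centre of the lining in one of the three pockets of the photo tray (1 is the leftmost, 3 the rightmost, as the robot sees it); x and y as in photo_tray_floor. A pocket is 98 mm deep (x) and 76 mm wide (y)
- delivery_floor (a point): Top of the blue lining at the middle of the delivery tray, 10 mm above the bench: a dark wooden tray with a blue lining, fixed to the bench, 106 mm (x) by 244 mm (y), with rim and ribs 4 mm thick and 8 mm high round three pockets side by side along y. z up.
- delivery_pocket_1 (a point): centre of the lining in one of the three pockets of the delivery tray (1 is the leftmost, 3 the rightmost, as the robot sees it); x and y as in delivery_floor. A pocket is 98 mm deep (x) and 76 mm wide (y)
- delivery_pocket_2 (a point): centre of the lining in one of the three pockets of the delivery tray (1 is the leftmost, 3 the rightmost, as the robot sees it); x and y as in delivery_floor. A pocket is 98 mm deep (x) and 76 mm wide (y)
- delivery_pocket_3 (a point): centre of the lining in one of the three pockets of the delivery tray (1 is the leftmost, 3 the rightmost, as the robot sees it); x and y as in delivery_floor. A pocket is 98 mm deep (x) and 76 mm wide (y)
- shutter_top (a point): Centre of the top of the round red shutter button (25 mm across) on the black radio release (104 x 50 mm, 24 mm high) that is fixed to the bench; the button is pressed straight down. Its top stands 36 mm above the bench when free and sinks with the button; fully down it still stands 2 mm over its metal collar.
- shutter_half (a joint): First stage of the shutter button, m: 0 free, 0.004 at the halfway stop (the camera focuses). Sprung: 1 N starts it, 2.5 N reaches the stop. Springs back when let go.
- shutter_full (a joint): Second stage, m: 0 until pushed past the halfway stop, 0.004 fully down (the picture is taken). It starts to give at 9 N and is down at 10.6 N. The button's whole travel is the sum of both, 8 mm.
- polish_bar: Bystander, leave alone: bar of polishing compound, 34 x 96 x 32 mm; origin at its underside.
- loupe: Bystander, leave alone: folding loupe, 66 x 40 x 12 mm; origin at its underside.
- spirit_lamp: Bystander, leave alone: spirit lamp, 81 mm across, 66 mm high; origin at its underside.
- bur_stand_1: Bystander, leave alone: round stand of burs, 74 mm across, 92 mm high; origin at its underside.
- parts_tin_1: Bystander, leave alone: open round parts tin, 42 mm across, 15 mm high; origin at its underside.
- pliers_2: Bystander, leave alone: black-handled pliers, 128 x 37 x 8 mm; origin at its underside.

How it is judged:
By the outcome, as a careful person would: the job done as asked, in the order asked, and still so for the second after the job is handed in, with the robot touching nothing.
Of bangle_silver, bangle_gold, bangle_copper only 2 to 3 are there at a start; the rules pass over those that are not, and their reading is None.
At some moment in a run one of bangle_silver, bangle_gold, bangle_copper may be knocked a few centimetres aside while the robot is not near it.
Once in a run the grip may slacken for a moment while it holds something.
It also fails if it takes over 210 s, if anything falls off the work surface, if the arm or the gripper's body presses on something with over 40 N, if the wrist force passes 120 N, or if a joint passes its speed limit or range.

ROBOT

A 7-joint arm with a two-finger parallel gripper is mounted at the origin on a cart in front of the work surface, level with it; the furniture and walls round the work are solid. World frame = base frame: x ahead of the robot, y to its left, z up, the work surface at z = 0. Lengths are in m, angles in degrees, forces in N, time in s.
With the tool pointing down it reaches from about 0.4 to 0.875 m from the base axis. Payload 6.5 kg.
Tool frame: the origin (TCP) lies on the mounting face of the last link; the fingertips stand 173 mm ahead of it and the grasp point (between the pads) lies 155 mm ahead of it (bot.grip_point_offset is the z of the grasp point in the tool frame, in m); z points along the fingers, x is the direction in which the jaws open and shut, and the axes are right-handed (so a half turn about z gives the same grasp; the last joint's range is limited). The gripper opens to 85 mm and grips with 20 to 120 N. Pads are 22 mm wide; open, the fingers measure 114 mm over their backs; the gripper's body (76 mm by 85 mm) begins 54 mm behind the grasp point. The pads swing forward as they close: fully open they stand 13 mm farther back than shut.
Start: joints at [69.66, 30.733, -0.252, 88.115, 0.149, 61.152, -4.079], TCP at [0.185, -0.623, 0.405] pointing down, gripper open.
Joint ranges: [-154.64, 154.64], [-21.42, 123.67], [-72.66, 72.17], [13.99, 137.28], [-74.86, 254.86], [10.95, 109.41], [-158.01, 158.01]. Speed limits (degrees/s): [136.94, 136.94, 180, 180, 180, 180, 180].

INTERFACE

Orientations are given as a 3x3 rotation matrix whose columns are the frame's x, y, z axes.
In Python, from cell import bot, viewer, job gives the robot as it stands.
- The arm moves only by the shell command python3 -m pendant 'ROWS' [OPENING]. ROWS is JSON, a list of rows, each a list of 2 entries, a list of its own where there are three numbers: the shift along the tool's x, y, z in m, then the turn about the tool's z in degrees. In form: [[[x, y, z], roll], ...]. A call has 1 to 5 rows; each row shifts and turns the commanded pose from where the row before left it, along the tool's axes as they then stand; what a row does not reach is not made up. A row lasts 1/12 s, in which the tool goes at most 41.7 mm and 7.16 degrees, less where a joint would pass 70% of its speed; a pose out of reach is approached as far as the arm can. A call with a gripper value outside its range is refused whole. OPENING is the opening, from 0 (shut) to 1 (fully open), set as the call begins (- or left out, the last holds). The fingers move at their own pace and stop on an object; the grip force is fixed at half the most. Time passes only in rows, so rows that do not move let the fingers close. It gives the time, the measured TCP pose, the force and the opening at its end, in the units of the state.
- bot.observe(): the state, without advancing time (a new reading comes with each control period).
- viewer.snapshot(name): name is "scene" or "top" or "wrist"; returns a dict with "frame" (480x640x3 uint8, blue, green, red), "range_z" (480x640 float32, m along the optical axis (not along the pixel's ray), 0 where there is no reading), "K" (3x3 intrinsics, pixels), "rvec" (rotation vector, rad) and "tvec" (3), from world to camera coordinates, as OpenCV has them. Camera axes: x right, y down, z forward; pixel columns grow to the right and rows downward; lengths in m; the calibration is good to about 2 mm. A picture is of the moment at which its call begins.
- job.hand_in(): hands the job in, once; it reports no verdict.
The state is a dict: "time_s": time; "qpos": joint angles; "joint_vel": joint speeds; "effort": joint torques, N m; "position": TCP position; "ee_rot": TCP orientation; "force": force on the tool from outside, world axes, zero at the start; "ft_torque": the same for the moment, N m; "gripper_width": finger opening in m.
Only numpy, scipy, OpenCV 4.12 (cv2) and the standard library are available. Lean on these libraries where they do the work, as an engineer would, in place of code of your own. Each camera call takes 0.05 s, during which the arm holds its last target. There are 200 camera calls.

## Working session

There is one attempt and no reset: what is moved stays moved. The work goes in short steps, Python scripts to look and compute and a shell command to move; the robot and the scene stay as the last step left them, time stands still between calls to the robot, and variables do not carry over. Pictures are saved under pics/ and viewed, on a budget of 14 in all, crops included, one or two more only if the job needs it, and the job is handed in when it is done.

```bash
ls; mkdir -p pics; python3 - <<'E'
from cell import bot, viewer
import cv2
o=bot.observe(); print(o)
for n in ("scene","top"):
    s=viewer.snapshot(n); cv2.imwrite(f"pics/a_{n}.png",s["frame"]); print(n,s["K"],s["rvec"],s["tvec"])
E
```

```text
pics
{'time_s': 0.0, 'qpos': array([69.66157709, 30.7787005 , -0.25428397, 88.17004742,  0.14930478,
       61.15311907, -4.07922617]), 'joint_vel': array([ 0.0293394 , -0.00168154, -0.03559185,  0.0795237 ,  0.05832479,
        0.01157052,  0.07014046]), 'effort': array([ 6.01842967e-04, -5.83403563e+01,  1.04803775e+00, -2.59107900e+01,
        1.22507897e-02,  9.44007304e-03, -4.43535214e-06]), 'position': array([ 0.18501314, -0.62277009,  0.40380366]), 'ee_rot': array([[ 2.84850263e-01, -9.58571816e-01, -6.32974304e-04],
       [-9.58570397e-01, -2.84850934e-01,  1.65528531e-03],
       [-1.76701317e-03,  1.35241974e-04, -9.99998430e-01]]), 'force': array([-0.31191093, -0.29158875,  0.23148876]), 'ft_torque': array([-0.01151368, -0.02443994,  0.0124743 ]), 'gripper_width': 0.0857405719348885}
scene [[620.28698466   0.         319.16946143]
 [  0.         620.28698466 235.32991006]
 [  0.           0.           1.        ]] [ 1.22001311 -1.86693798  1.22266487] [0.21335993 0.2868287  1.28213954]
top [[505.98371929   0.         328.74750899]
 [  0.         505.98371929 241.6209093 ]
 [  0.           0.           1.        ]] [ 2.00860569 -2.19903803  0.2465022 ] [0.05923309 0.53425323 1.43976766]
```

View pics/a_scene.png

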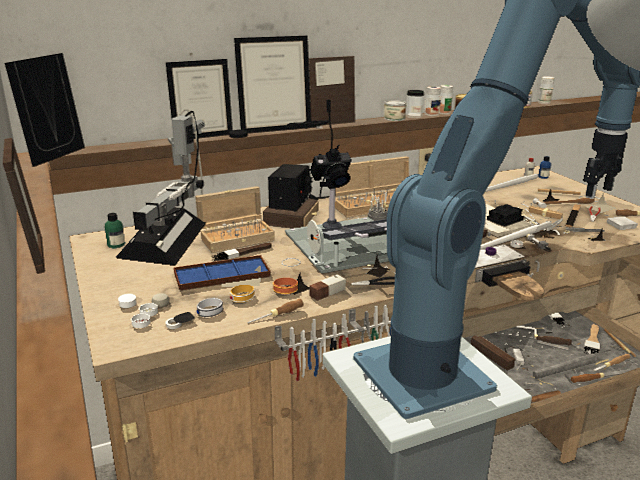

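View pics/a_top.png

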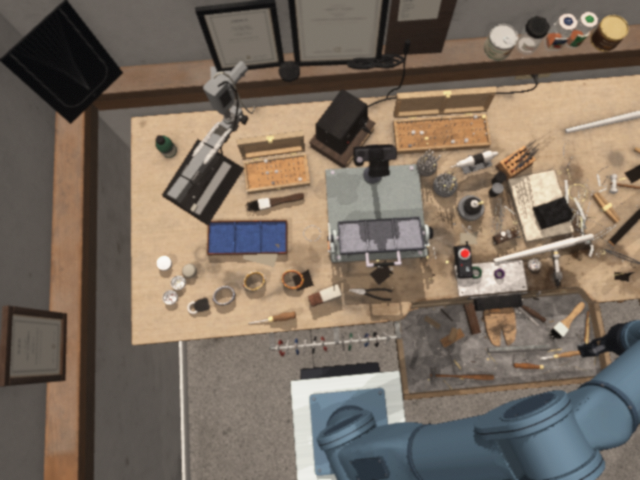

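The scene shows all three bangles (top view: silver ~(224,296), gold ~(254,281), copper ~(293,280)). The delivery tray is at ~(248,238), the photo tray at ~(380,237) with its handle at ~(382,263), and the shutter at ~(464,254).

```bash
cat > h.py <<'E'
import numpy as np, cv2, sys
from cell import bot, viewer
def cloud(n):
    s=viewer.snapshot(n); R=cv2.Rodrigues(np.array(s["rvec"],float))[0]; t=np.array(s["tvec"],float).ravel()
    K=s["K"]; d=s["range_z"]; v,u=np.mgrid[0:480,0:640]
    c=np.dstack([(u-K[0,2])*d/K[0,0],(v-K[1,2])*d/K[1,1],d])
    P=(c-t)@R; P[d==0]=np.nan
    return s,P,R,t
def proj(s,X):
    return cv2.projectPoints(np.array(X,float).reshape(-1,3),np.array(s["rvec"],float),np.array(s["tvec"],float),s["K"],None)[0].reshape(-1,2)
E
python3 - <<'E'
from h import *
s,P,R,t=cloud("top")
print("cam",-R.T@t)
for nm,(u,v) in dict(silver=(224,296),gold=(254,281),copper=(293,280),deliv=(248,238),tray=(380,237),trayL=(345,237),trayR=(418,235),traytop=(380,223),traybot=(380,250),handle=(382,264),shut=(464,254),hand=(590,345),bench=(300,260),tin=(190,270)).items():
    print(nm,np.round(P[v,u],3))
# bounding boxes by colour
hsv=cv2.cvtColor(s["frame"],cv2.COLOR_BGR2HSV)
m=(hsv[...,0]>105)&(hsv[...,0]<125)&(hsv[...,1]>140)&(np.abs(P[...,2])<.05)
k,l,st,c=cv2.connectedComponentsWithStats(m.astype(np.uint8))
for i in range(1,k):
    if st[i,4]>100: q=P[l==i]; print("blue",st[i],np.round(np.nanmedian(q,0),3),cv2.minAreaRect(q[:,:2].astype(np.float32)))
# obstacles higher than .10 in workspace
m=(P[...,2]>.03)&(P[...,2]<.5)&(P[...,0]>.2)&(P[...,0]<.95)&(abs(P[...,1])<.75)
k,l,st,c=cv2.connectedComponentsWithStats(m.astype(np.uint8))
for i in range(1,k):
    if st[i,4]>15: q=P[l==i]; print(st[i],np.round(q.min(0),2),np.round(q.max(0),2))
E
```

```text
cam [0.20369311 0.03799492 1.52280382]
silver [0.412 0.339 0.001]
gold [0.45  0.247 0.   ]
copper [ 0.443  0.129 -0.004]
deliv [0.582 0.255 0.013]
tray [ 0.532 -0.139  0.087]
trayL [ 0.541 -0.037  0.087]
trayR [ 0.527 -0.25   0.089]
traytop [ 0.575 -0.145  0.08 ]
traybot [ 0.489 -0.132  0.109]
handle [ 0.448 -0.133  0.11 ]
shut [ 0.469 -0.391  0.03 ]
hand [ 0.178 -0.557  0.342]
bench [ 0.502  0.102 -0.   ]
tin [0.496 0.433 0.024]
[    0    47   100   343 30559] [0.2  0.6  0.15] [0.95 0.73 0.5 ]
[ 161   72  149  154 7583] [0.63 0.05 0.03] [0.95 0.51 0.38]
[284  78  11   4  25] [0.95 0.07 0.27] [0.95 0.1  0.29]
[ 309   87  188   90 6625] [ 0.67 -0.53  0.03] [0.95 0.04 0.29]
[419 125   4  10  18] [ 0.86 -0.32  0.03] [ 0.9  -0.31  0.05]
[155 135  20  20 301] [0.87 0.47 0.03] [0.92 0.52 0.11]
[421 135   8   6  18] [ 0.85 -0.34  0.03] [ 0.86 -0.31  0.04]
[450 135   9   8  23] [ 0.82 -0.43  0.03] [ 0.85 -0.4   0.05]
[431 138  57  11 153] [ 0.81 -0.52  0.03] [ 0.84 -0.34  0.05]
[499 138  40  39 637] [ 0.7  -0.66  0.03] [ 0.8  -0.54  0.16]
[418 143  23  30 301] [ 0.74 -0.35  0.03] [ 0.83 -0.2
[... 151 characters left out ...]
.77 0.15 0.03] [0.79 0.17 0.05]
[280 168   8  15  25] [0.75 0.12 0.03] [0.79 0.14 0.05]
[436 172  22  21 215] [ 0.67 -0.4   0.03] [ 0.73 -0.34  0.09]
[490 172  16  23 214] [ 0.65 -0.55  0.03] [ 0.72 -0.5   0.06]
[252 180  25  11  74] [0.73 0.16 0.03] [0.76 0.23 0.05]
[464 197  19  18 237] [ 0.59 -0.47  0.03] [ 0.64 -0.41  0.07]
[534 196  40  31 717] [ 0.53 -0.73  0.03] [ 0.62 -0.63  0.06]
[ 327  216  106   51 3381] [ 0.44 -0.29  0.03] [0.59 0.02 0.14]
[501 230  11   8  49] [ 0.51 -0.54  0.03] [ 0.53 -0.51  0.05]
[461 249   9   8  51] [ 0.46 -0.41  0.03] [ 0.48 -0.38  0.04]
[309 285  32  21 261] [ 0.36 -0.01  0.03] [0.41 0.08 0.04]
[607 320  33  14 307] [ 0.2  -0.62  0.36] [ 0.22 -0.59  0.48]
```

```bash
python3 -m pendant '[[[-0.018,-0.035,-0.004],0],[[-0.018,-0.035,-0.004],0],[[-0.018,-0.035,-0.004],0],[[-0.018,-0.035,-0.004],0],[[-0.018,-0.035,-0.004],0]]' && python3 -m pendant '[[[-0.018,-0.035,-0.004],0],[[-0.018,-0.035,-0.004],0],[[-0.018,-0.035,-0.004],0],[[-0.018,-0.035,-0.004],0],[[-0.018,-0.035,-0.004],0]]'
```

```text
time_s: 0.57
position: [0.3282, -0.4854, 0.4247]
ee_rot: [[0.285, -0.959, -0.0], [-0.959, -0.285, 0.0], [-0.0, 0.0, -1.0]]
force: [-0.2, 0.0, -0.2]
gripper_width: 0.0854
time_s: 0.98
position: [0.4703, -0.3492, 0.4448]
ee_rot: [[0.285, -0.959, -0.0], [-0.959, -0.285, 0.0], [-0.0, 0.0, -1.0]]
force: [-0.4, -1.0, -0.2]
gripper_width: 0.0858
```

```bash
python3 -m pendant '[[[-0.038,-0.011,0],-7],[[-0.038,-0.006,0],-7],[[-0.039,-0.002,0],-7],[[-0.039,0.003,0],-7],[[-0.039,0.008,0],-7]]' && python3 -c "
from h import *
o=bot.observe();print(o['position'],o['ee_rot'],o['qpos'])"
```

```text
time_s: 1.4
position: [0.3821, -0.1852, 0.4443]
ee_rot: [[0.789, -0.614, 0.0], [-0.614, -0.789, 0.001], [-0.0, -0.001, -1.0]]
force: [-0.6, 0.2, 0.5]
gripper_width: 0.0855
[ 0.38206119 -0.1851996   0.44434851] [[ 7.89423280e-01 -6.13849167e-01  2.92053922e-04]
 [-6.13849206e-01 -7.89423001e-01  6.91335456e-04]
 [-1.93821611e-04 -7.25033372e-04 -9.99999718e-01]] [ 36.13276198   6.47758617 -17.47526354 116.77914485   2.26243864
  57.05714991 -20.33669102]
```

```bash
python3 -m pendant '[[[0.018,-0.03,0],0],[[0,-0.035,0],0],[[-0.02,-0.035,0],0],[[-0.022,-0.035,0],0],[[-0.025,-0.032,0],0]]' && python3 -m pendant '[[[-0.025,-0.035,0],0],[[-0.025,-0.035,0],0],[[-0.025,-0.035,0],0],[[-0.025,-0.035,0],0],[[-0.024,-0.034,0],0]]' && python3 -m pendant '[[[0,0,0],-7],[[0,0,0],-7],[[0,0,0],-7],[[0,0,0],-7],[[0,0,0],-7]]' && python3 -m pendant '[[[0,0,0],-3],[[0,0,0],0]]' && python3 - <<'E'
from h import *
o=bot.observe();print(o['position'],o['ee_rot'],o['qpos'])
s,P,R,t=cloud("wrist"); print("cam",-R.T@t,R, s["K"][0,0])
cv2.imwrite("pics/b_wrist.png",s["frame"]); np.save("b.npy",P)
E
```

```text
time_s: 1.82
position: [0.4478, -0.0252, 0.4447]
ee_rot: [[0.783, -0.622, 0.001], [-0.622, -0.783, 0.0], [0.0, -0.001, -1.0]]
force: [1.0, 0.2, 0.4]
gripper_width: 0.0854
time_s: 2.23
position: [0.458, 0.1829, 0.4447]
ee_rot: [[0.783, -0.622, 0.0], [-0.622, -0.783, -0.0], [0.0, 0.0, -1.0]]
force: [0.1, -0.2, -0.1]
gripper_width: 0.0855
time_s: 2.65
position: [0.4582, 0.1811, 0.4445]
ee_rot: [[0.999, -0.054, -0.001], [-0.054, -0.999, -0.0], [-0.0, 0.0, -1.0]]
force: [-0.7, -0.2, -0.1]
gripper_width: 0.0856
time_s: 2.82
position: [0.4583, 0.1809, 0.4444]
ee_rot: [[1.0, -0.006, -0.001], [-0.006, -1.0, -0.0], [-0.001, 0.0, -1.0]]
force: [-0.5, 0.5, 0.2]
gripper_width: 0.0851
[0.45834058 0.18087903 0.44443239] [[ 9.99980166e-01 -6.27419750e-03 -5.49360321e-04]
 [-6.27425983e-03 -9.99980310e-01 -1.11807271e-04]
 [-5.48648004e-04  1.15251883e-04 -9.99999843e-01]] [  6.31998633  16.81044986 -39.39200122 107.13898437  12.18351747
  60.31433022 -38.31865619]
cam [0.46018246 0.25329548 0.41340664] [[ 9.99972716e-01 -7.37571133e-03  4.07742266e-04]
 [-7.18860167e-03 -9.58929774e-01  2.83552486e-01]
 [-1.70040508e-03 -2.83547680e-01 -9.58956632e-01]] 332.24189344248725
```

View pics/b_wrist.png

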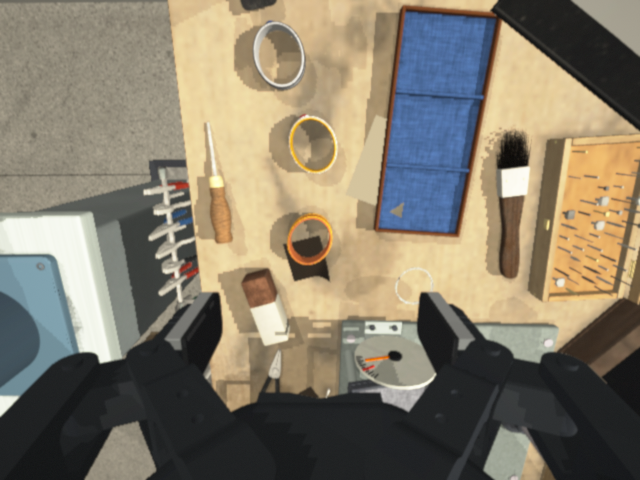

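The wrist view shows silver at (279,55), gold at (313,144), copper at (310,240), the delivery tray at ~(437,120), and the protractor disc at ~(397,360) with its orange pointer. Next I'll measure poses from depth.

```bash
cat >> h.py <<'E'
def bangle(P,c,z0,r=.05):
    "top-rim points near c (xy), surface z0 -> centre, yaw of long axis (deg), size"
    m=(np.hypot(P[...,0]-c[0],P[...,1]-c[1])<r)&(P[...,2]>z0+.0165)&(P[...,2]<z0+.03)
    q=P[m]
    if len(q)<20: return None
    (x,y),(a,b),th=cv2.fitEllipse(cv2.convexHull(q[:,:2].astype(np.float32)*1000))
    return np.round([x,y],1),np.round([a,b],1),round((th+90+90)%180-90,1),len(q),round(float(np.median(q[:,2])),4)
E
python3 - <<'E'
from h import *
P=np.load("b.npy")
for nm,(u,v) in dict(silver=(279,55),gold=(313,144),copper=(310,240)).items():
    c=P[v,u]; print(nm,np.round(c,3),bangle(P,c,0))
m=np.zeros((480,640),np.uint8)
f=cv2.imread("pics/b_wrist.png"); hsv=cv2.cvtColor(f,cv2.COLOR_BGR2HSV)
m=(hsv[...,0]>100)&(hsv[...,0]<125)&(hsv[...,1]>100)&(abs(P[...,2])<.03)&(P[...,0]>.5)
k,l,st,c=cv2.connectedComponentsWithStats(m.astype(np.uint8))
for i in range(1,k):
    if st[i,4]>1000: q=P[l==i]; print("lining",st[i],np.nanmedian(q,0),cv2.minAreaRect(q[:,:2].astype(np.float32)*1000))
for p in [(403,8),(497,15),(380,232),(460,235),(397,210),(345,325),(555,325),(395,358)]: print(p,np.round(P[p[1],p[0]],3))
E
```

```text
silver [0.416 0.342 0.   ] (array([417.3, 337.6]), array([54.4, 64.6]), -73.7, 642, 0.0206)
gold [0.453 0.246 0.   ] (array([452.6, 244.6]), array([54.2, 64.8]), -70.7, 493, 0.0206)
copper [ 0.447  0.126 -0.   ] (array([451.5, 120.3]), array([59.8, 85.8]), -77.1, 415, 0.0206)
lining [  380    12   115   220 17610] [0.59165708 0.27525642 0.01062288] ((590.2554321289062, 259.26934814453125), (235.78033447265625, 97.1610336303711), 85.41596984863281)
(403, 8) [0.548 0.381 0.018]
(497, 15) [0.638 0.369 0.034]
(380, 232) [0.534 0.141 0.019]
(460, 235) [ 0.642  0.131 -0.   ]
(397, 210) [0.555 0.167 0.013]
(345, 325) [0.494 0.007 0.011]
(555, 325) [0.787 0.001 0.005]
(395, 358) [0.544 0.015 0.094]
```

```bash
python3 -m pendant '[[[0,0.039,0.005],0],[[0,0.039,0.005],0],[[0,0.039,0.005],0],[[0,0.039,0.005],0],[[0,0.039,0.005],0]]' 0 && python3 -m pendant '[[[0,0.039,0.005],0],[[0,0.039,0.005],0],[[0,0.039,0.005],0],[[0,0,0],0],[[0,0,0],0]]' && python3 - <<'E'
from h import *
o=bot.observe();print(o['position'],o['qpos'])
s,P,R,t=cloud("wrist"); print("cam",-R.T@t)
cv2.imwrite("pics/c_wrist.png",s["frame"]); np.save("c.npy",P)
P=np.load("b.npy"); print(np.round(P[225:290:6,280:340:6,2]*1000))
E
```

```text
time_s: 3.28
position: [0.4564, -0.0157, 0.4196]
ee_rot: [[1.0, -0.01, 0.0], [-0.01, -1.0, -0.0], [0.0, 0.0, -1.0]]
force: [0.6, -0.3, -0.2]
gripper_width: 0.0255
time_s: 3.7
position: [0.4554, -0.1332, 0.4042]
ee_rot: [[1.0, -0.015, -0.001], [-0.015, -1.0, -0.0], [-0.001, 0.0, -1.0]]
force: [0.5, 1.2, 0.5]
gripper_width: 0.0002
[ 0.45543525 -0.1332184   0.40420857] [ 35.91044079  16.09163835 -29.30967808 112.57557864   9.70089576
  53.75871007   0.92214528]
cam [ 0.45792968 -0.06080998  0.37319865]
[[ 0. -1. -2. -0. -0. -0. -1.  0. 19. -0.]
 [-0.  1. 22. -2. -0. -0.  0. -1.  1. -1.]
 [-1. -1. -1.  1. -1.  1. -0.  1.  0.  0.]
 [-2. -1. -1.  1.  0. -1. -1. -1. 10. -1.]
 [-0.  1.  8.  0.  2.  1.  0.  1. 22. -0.]
 [ 1.  1. 22.  3. -0. -0.  1. 18. -0.  1.]
 [-1. -1. -0. 21. 15. 15. 22.  1. -0. -1.]
 [ 0. -0.  0. -1.  0. -0.  0.  2. -0. -1.]
 [-2. -0.  0. -1. -1.  1.  1.  6. 15.  0.]
 [-1. -1. -2. -0. -0.  0. -0.  2. 22.  1.]
 [ 1.  0.  0.  0. -0.  3. -1.  0. -1.  0.]]
```

View pics/c_wrist.png

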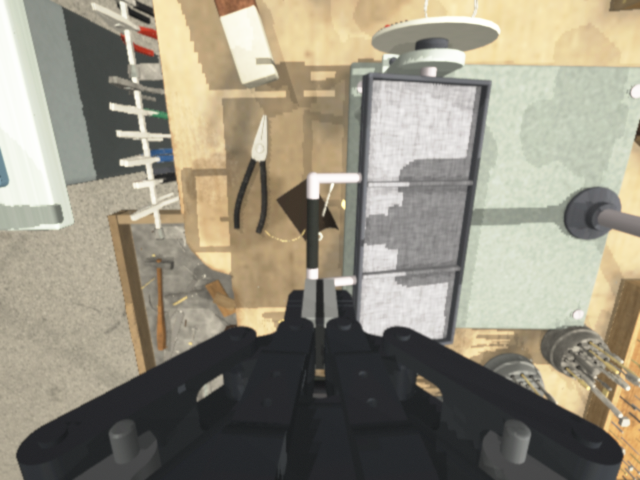

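```bash
python3 - <<'E'
from h import *
P=np.load("c.npy"); B=np.load("b.npy")
rim=lambda pts,Q:[np.round(Q[v,u]*1000) for u,v in pts]
print("handle",rim([(313,195),(313,210),(313,225),(313,240),(313,255)],P))
print("tray lining far/near", rim([(380,130),(460,130),(370,300),(445,300),(385,220),(455,220)],P))
# lining plane fit
m=np.zeros((480,640),bool); m[100:320,372:470]=1; q=P[m]; q=q[np.isfinite(q[:,0])]
for _ in range(8):
    A=np.c_[q[:,:2],np.ones(len(q))]; c=np.linalg.lstsq(A,q[:,2],rcond=None)[0]; r=q[:,2]-A@c; q=q[abs(r)<max(.002,2*r.std())]
n=np.array([-c[0],-c[1],1]); n/=np.linalg.norm(n); print("plane",n,"tilt",np.degrees(np.arccos(n[2])),len(q))
print("blacksq c",rim([(306,208),(306,195),(290,205),(306,230),(325,205)],P))
print("blacksq b",rim([(310,265),(298,262),(320,275),(328,279),(325,260)],B))
# whole tray outline rim: points higher than .06 within region
m=(P[...,2]>.06)&(P[...,2]<.12)&(P[...,0]>.46)&(P[...,0]<.62)&(P[...,1]<.0)&(P[...,1]>-.27)
k,l,st,cc=cv2.connectedComponentsWithStats(m.astype(np.uint8)); i=1+st[1:,4].argmax()
print(cv2.minAreaRect(P[l==i][:,:2].astype(np.float32)*1000))
# disc
m=(P[...,1]>0)&(P[...,1]<.06)&(P[...,2]>.07)&(P[...,2]<.2)&(P[...,0]>.46)&(P[...,0]<.65)
q=P[m]; print("disc",len(q),np.round(q.min(0),3),np.round(q.max(0),3))
m=(P[...,0]>.38)&(P[...,0]<.51)&(P[...,1]<.0)&(P[...,1]>-.2)&(P[...,2]>.004)&(P[...,2]<.08)
print("under handle max",np.round(P[m].max(0),3), m.sum(), np.percentile(P[m][:,2],[50,90,99]))
E
```

```text
handle [array([ 452., -104.,  115.]), array([ 452., -116.,  115.]), array([ 452., -128.,  114.]), array([ 451., -140.,  115.]), array([ 451., -153.,  116.])]
tray lining far/near [array([506., -56.,  98.]), array([577., -56.,  79.]), array([ 502., -204.,   97.]), array([ 579., -216.,   77.]), array([ 513., -129.,   96.]), array([ 580., -135.,   79.])]
plane [ 0.24131449 -0.00744495  0.97041841] tilt 13.970914347767838 18966
blacksq c [array([ 441., -137.,    1.]), array([ 442., -123.,   -1.]), array([ 423., -134.,   -0.]), array([ 441., -163.,    1.]), array([ 463., -134.,    2.])]
blacksq b [array([447.,  91.,   0.]), array([432., 103.,  20.]), array([460.,  78.,   5.]), array([470.,  80.,  22.]), array([467.,  99.,   2.])]
((526.4672241210938, -131.1176300048828), (258.2646789550781, 134.91249084472656), 88.16375732421875)
disc 3415 [0.499 0.    0.07 ] [0.59  0.013 0.135]
under handle max [ 0.506 -0.     0.069] 3724 [0.01153374 0.03055585 0.04113495]
```

```bash
python3 -m pendant '[[[-0.002,0,0.035],0],[[-0.002,0,0.035],0],[[0,0,0.03],0],[[0,0,0.01],0],[[0,0,0.005],0]]' && python3 -m pendant '[[[0,0,0.004],0],[[0,0,0.004],0],[[0,0,0.004],0],[[0,0,0.002],0],[[0,0,0],0]]' &&  python3 -m pendant '[[[0,0,0.003],0],[[0,0,0.002],0],[[0,0,0],0]]'
```

```text
time_s: 4.17
position: [0.4516, -0.1293, 0.2885]
ee_rot: [[1.0, -0.006, -0.003], [-0.006, -1.0, 0.001], [-0.003, -0.001, -1.0]]
force: [-6.0, 1.9, 10.6]
gripper_width: -0.0003
time_s: 4.58
position: [0.4525, -0.1304, 0.2771]
ee_rot: [[1.0, -0.008, 0.001], [-0.008, -1.0, -0.001], [0.001, 0.001, -1.0]]
force: [-0.7, -0.3, 1.1]
gripper_width: 0.0
time_s: 4.83
position: [0.4525, -0.1306, 0.2718]
ee_rot: [[1.0, -0.008, 0.002], [-0.008, -1.0, -0.001], [0.002, 0.001, -1.0]]
force: [-2.0, 0.2, 3.2]
gripper_width: 0.0
```

```bash
python3 -m pendant '[[[0,0,0.003],0],[[0,0,0.002],0],[[0,0,0],0]]' &&  python3 -m pendant '[[[0,0,0.002],0],[[0,0,0.001],0],[[0,0,0],0]]'
```

```text
time_s: 5.08
position: [0.4524, -0.1307, 0.2664]
ee_rot: [[1.0, -0.008, 0.001], [-0.008, -1.0, -0.0], [0.001, 0.0, -1.0]]
force: [-2.3, 0.5, 2.7]
gripper_width: -0.0003
time_s: 5.33
position: [0.4527, -0.1305, 0.2657]
ee_rot: [[1.0, -0.008, 0.001], [-0.008, -1.0, -0.002], [0.001, 0.002, -1.0]]
force: [-11.2, 3.1, 36.4]
gripper_width: 0.0001
```

```bash
python3 -m pendant '[[[0,0,-0.035],0],[[0,0,-0.035],0],[[0,-0.02,-0.035],0],[[0,-0.039,-0.015],0],[[0,-0.039,-0.01],0]]' && python3 -m pendant '[[[0,-0.039,0],0],[[0,-0.04,0],0],[[0,0,0],0],[[0,0,0],0]]' 1 && python3 - <<'E'
from h import *
o=bot.observe();print(o['position'])
s,P,R,t=cloud("wrist"); cv2.imwrite("pics/d_wrist.png",s["frame"]); np.save("d.npy",P)
for nm,c in dict(silver=(.417,.338),gold=(.4526,.2446),copper=(.449,.125)).items():
    print(nm,bangle(P,c,0,.036))
m=(np.hypot(P[...,0]-.449,P[...,1]-.125)<.08)&(P[...,2]>.008)&(np.hypot(P[...,0]-.449,P[...,1]-.125)>.036); print(np.round(P[m][::8],3))
E
```

```text
time_s: 5.75
position: [0.4538, -0.0327, 0.396]
ee_rot: [[1.0, -0.012, 0.007], [-0.012, -1.0, -0.001], [0.007, 0.001, -1.0]]
force: [1.1, 0.1, -1.1]
gripper_width: -0.0
time_s: 6.08
position: [0.4535, 0.0486, 0.3935]
ee_rot: [[1.0, -0.002, 0.002], [-0.002, -1.0, 0.001], [0.002, -0.001, -1.0]]
force: [0.0, -0.5, -0.0]
gripper_width: 0.0481
[0.45352384 0.04858791 0.39350818]
silver None
gold (array([453. , 243.9]), array([54.1, 63.1]), -71.7, 413, 0.0207)
copper (array([447.1, 130.3]), array([54.4, 63.9]), 66.8, 650, 0.0207)
[[0.447 0.162 0.019]
 [0.454 0.161 0.02 ]
 [0.459 0.16  0.018]
 ...
 [0.483 0.06  0.316]
 [0.485 0.06  0.316]
 [0.487 0.059 0.315]]
```

```bash
python3 -m pendant '[[[-0.003,-0.041,0],0],[[-0.003,-0.041,0],0],[[0,0,0.03],6],[[0,0,0.03],6],[[0,0,0.03],6]]' 1 && python3 -m pendant '[[[0,0,0.03],5],[[0,0,0.02],0],[[0,0,0],0],[[0,0,0],0]]' 
```

```text
time_s: 6.55
position: [0.4487, 0.127, 0.3019]
ee_rot: [[0.946, -0.323, 0.002], [-0.323, -0.946, -0.0], [0.002, -0.001, -1.0]]
force: [0.9, -1.0, -0.6]
gripper_width: 0.0854
time_s: 6.88
position: [0.4482, 0.1269, 0.2523]
ee_rot: [[0.917, -0.399, -0.002], [-0.399, -0.917, -0.001], [-0.001, 0.001, -1.0]]
force: [0.1, -0.6, 0.4]
gripper_width: 0.0854
```

```bash
python3 -m pendant '[[[-0.002,-0.003,0.03],0],[[0,0,0.03],0],[[0,0,0.018],0],[[0,0,0],0],[[0,0,0],0]]' && python3 -m pendant '[[[0,0,0],0],[[0,0,0],0],[[0,0,0],0],[[0,0,0],0],[[0,0,0],0]]' 0.45
```

```text
time_s: 7.3
position: [0.4481, 0.1313, 0.1757]
ee_rot: [[0.917, -0.399, 0.001], [-0.399, -0.917, 0.0], [0.001, -0.0, -1.0]]
force: [0.2, 0.1, -0.0]
gripper_width: 0.0854
time_s: 7.72
position: [0.4481, 0.1317, 0.1764]
ee_rot: [[0.917, -0.398, 0.003], [-0.398, -0.917, 0.0], [0.002, -0.001, -1.0]]
force: [-2.5, -1.7, 12.4]
gripper_width: 0.0525
```

```bash
python3 -m pendant '[[[0,0,-0.03],0],[[0,0,-0.035],0],[[0,0,-0.035],0],[[0,0,-0.035],0],[[0,0,-0.02],0]]' && python3 - <<'E'
from h import *
o=bot.observe();print(o['position'],o['force'],o['gripper_width'])
P=np.load("c.npy")
for n,pts in dict(leftrim=[(390,76),(430,78),(470,81)],rib1=[(385,183),(415,183),(455,184)],rib2=[(380,274),(410,271),(440,269)],robot_rim=[(366,120),(364,170),(361,240),(358,300)],cam_rim=[(484,120),(478,170),(469,230),(459,290)]).items():
    print(n,[np.round(P[v,u]*1000,1) for u,v in pts])
# edge scan: dark band columns/rows
f=cv2.cvtColor(cv2.imread("pics/c_wrist.png"),cv2.COLOR_BGR2GRAY)
for v in (110,150,225,300): 
    print(v,[int(x) for x in f[v,350:380:1]],'|',[int(x) for x in f[v,450:495]])
for u in (390,440): print(u,'rib1',[int(x) for x in f[172:194,u]],'rib2',[int(x) for x in f[260:282,u]],'left',[int(x) for x in f[68:90,u]])
E
```

```text
time_s: 8.13
position: [0.4478, 0.1319, 0.3338]
ee_rot: [[0.917, -0.398, 0.005], [-0.398, -0.917, 0.001], [0.004, -0.003, -1.0]]
force: [0.6, 0.2, -0.5]
gripper_width: 0.0524
[0.44781956 0.13193264 0.33381248] [ 0.63099495  0.162252   -0.45497785] 0.05244236623845639
leftrim [array([510.7, -18. , 105.2]), array([542.8, -18.6,  96.8]), array([577.2, -19.9,  87.8])]
rib1 [array([510.5, -96.7, 103.3]), array([536.4, -97.9,  97.4]), array([ 573.3, -100.6,   88.1])]
rib2 [array([ 509.5, -176.6,  102.2]), array([ 537.9, -177.4,   94.6]), array([ 567. , -178.3,   88.9])]
robot_rim [array([493.3, -48.5, 108.3]), array([492.6, -85.6, 108.3]), array([ 491.3, -143.1,  108.5]), array([ 490. , -199.3,  106.7])]
cam_rim [array([593.2, -49. ,  84.8]), array([594.4, -89.7,  82.1]), array([ 591.6, -142.7,   84.3]), array([ 589.6, -202.9,   82.4])]
110 [128, 134, 136, 137, 136, 138, 136, 132, 128, 121, 104, 75, 66, 67, 63, 63, 72, 90, 110, 120, 136, 167, 194, 201, 197, 192, 191, 201, 221, 226] | [218, 219, 220, 221, 224, 227, 225, 222, 223, 220, 212, 207, 204, 206, 211, 212, 210, 208, 203, 200, 201, 1
[... 1224 characters left out ...]
90 rib1 [226, 228, 231, 230, 225, 219, 217, 217, 201, 175, 185, 217, 223, 219, 198, 184, 185, 185, 190, 199, 206, 216] rib2 [230, 230, 226, 222, 221, 219, 215, 211, 203, 180, 142, 124, 143, 185, 217, 223, 218, 216, 217, 216, 220, 222] left [111, 110, 110, 109, 108, 110, 117, 123, 124, 117, 102, 84, 109, 162, 194, 203, 202, 197, 195, 202, 211, 219]
440 rib1 [140, 143, 146, 143, 136, 128, 126, 125, 122, 130, 140, 141, 133, 123, 123, 128, 130, 130, 130, 129, 132, 136] rib2 [144, 144, 140, 134, 127, 121, 112, 107, 115, 126, 130, 130, 127, 125, 131, 138, 142, 143, 142, 142, 141, 141] left [121, 121, 122, 116, 111, 109, 109, 107, 103, 104, 113, 117, 114, 101, 84, 105, 157, 192, 201, 202, 204, 202]
```

```bash
python3 -m pendant '[[[0,0,-0.01],-5.5],[[0,0,-0.01],-5.5],[[0,0,-0.01],-5.5],[[0,0,0],-5.5],[[0.011,0.03,0],0]]' && python3 -m pendant '[[[0.011,0.035,0],0],[[0.011,0.035,0],0],[[0.011,0.035,0],0],[[0.011,0.035,0],0],[[0.011,0.035,0],0]]' && python3 -m pendant '[[[0.011,0.035,0],0],[[0.011,0.035,0],0],[[0.012,0.035,0],0],[[0,0.035,0],0],[[0,0,0],0]]'
```

```text
time_s: 8.55
position: [0.4563, 0.1061, 0.3616]
ee_rot: [[1.0, -0.012, 0.003], [-0.012, -1.0, 0.004], [0.003, -0.004, -1.0]]
force: [0.9, -0.2, -0.8]
gripper_width: 0.0522
time_s: 8.97
position: [0.508, -0.0769, 0.3606]
ee_rot: [[1.0, -0.025, 0.001], [-0.025, -1.0, -0.001], [0.001, 0.001, -1.0]]
force: [0.7, -0.5, -1.0]
gripper_width: 0.0524
time_s: 9.38
position: [0.5373, -0.2247, 0.36]
ee_rot: [[0.999, -0.036, 0.0], [-0.036, -0.999, -0.005], [0.0, 0.005, -1.0]]
force: [-0.4, -0.7, -0.5]
gripper_width: 0.0523
```

```bash
python3 -m pendant '[[[0.001,-0.0085,0.03],0],[[0,0,0.03],0],[[0,0,0.01],0],[[0,0,0],0],[[0,0,0],0]]' && python3 - <<'E'
from h import *
o=bot.observe();print(o['position'],o['gripper_width'])
s,P,R,t=cloud("wrist"); cv2.imwrite("pics/e_wrist.png",s["frame"]); np.save("e.npy",P)
E
```

```text
time_s: 9.8
position: [0.5398, -0.2074, 0.2904]
ee_rot: [[1.0, -0.025, -0.0], [-0.025, -1.0, -0.0], [-0.0, 0.0, -1.0]]
force: [0.7, 0.2, 0.2]
gripper_width: 0.0527
[ 0.53983276 -0.20738563  0.2903933 ] 0.05267320010649989
```

View pics/e_wrist.png

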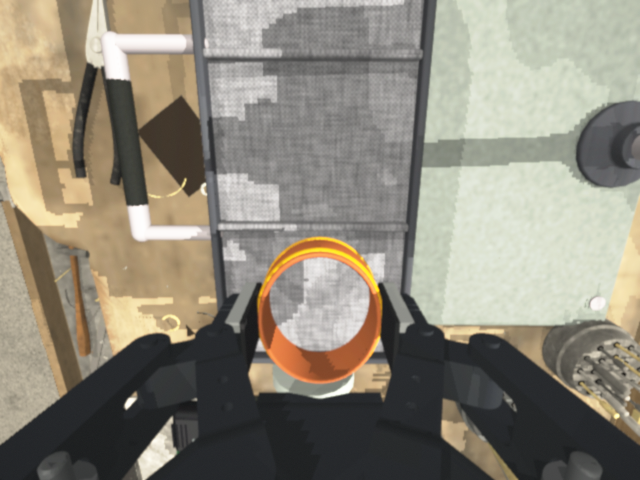

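The bangle is held level over pocket 3, and the rib at v≈226 and rims at u≈215/410 are visible. I'll measure the offset.

```bash
cat >> h.py <<'E'
def trayfit(P,z,xy,half=(.053,.122),tol=.0035):
    "rim/rib points at height z near centre xy"
    m=(abs(P[...,2]-z)<tol)&(abs(P[...,0]-xy[0])<half[0]+.02)&(abs(P[...,1]-xy[1])<half[1]+.02)
    return P[m]
E
python3 - <<'E'
from h import *
P=np.load("e.npy")
for nm,pts in dict(rib2=[(240,227),(300,226),(380,226)],rib1=[(240,56),(300,56),(380,53)],rr=[(203,100),(207,150),(211,200),(216,260)],cr=[(422,100),(417,150),(412,200),(407,250)],lin=[(240,150),(390,150)]).items():
    print(nm,[np.round(P[v,u]*1000,1) for u,v in pts])
m=(P[...,2]>.125)&(P[...,2]<.15); q=P[m]; q=q[(abs(q[:,0]-.54)<.05)&(abs(q[:,1]+.21)<.04)]
q=q[np.hypot((q[:,0]-.54)/1,(q[:,1]+.21))<.036]
print(len(q),q.min(0),q.max(0)); print(cv2.fitEllipse(cv2.convexHull(q[:,:2].astype(np.float32)*1000)))
# rib profile: z along y at columns
for u in (230,250,390): print(u,[ (round(P[v,u,1]*1000),round(P[v,u,2]*1000)) for v in range(218,236,2)])
E
```

```text
rib2 [array([ 501.7, -177.5,   95.8]), array([ 532.3, -177.7,   96. ]), array([ 572.7, -178.5,   97.1])]
rib1 [array([509. , -99.3,  95.4]), array([ 535.6, -100.2,   96.4]), array([571.1, -99.7,  95. ])]
rr [array([ 490.5, -117. ,   95.9]), array([ 489.5, -139.2,   95.5]), array([ 488.4, -163.3,   95.3]), array([ 487.2, -195.3,   95.1])]
cr [array([ 590.3, -119.8,   97. ]), array([ 589.8, -141.8,   95.5]), array([ 588.5, -165.8,   96.2]), array([ 587.4, -192.2,   95.5])]
lin [array([ 503.6, -139.8,   88.7]), array([ 578.4, -141.8,   88.1])]
6754 [ 0.50557553 -0.24100225  0.12500234] [ 0.57382984 -0.17714968  0.14997996]
((540.1356201171875, -208.4544219970703), (61.84736251831055, 69.38835906982422), 96.96906280517578)
230 [(-175, 87), (-175, 89), (-176, 92), (-176, 95), (-177, 95), (-178, 94), (-179, 95), (-182, 88), (-183, 88)]
250 [(-174, 90), (-176, 88), (-176, 92), (-176, 96), (-177, 95), (-178, 96), (-179, 96), (-183, 88), (-183, 88)]
390 [(-177, 89), (-178, 89), (-178, 91), (-178, 95), (-179, 95), (-180, 97), (-181, 96), (-184, 88), (-185, 89)]
```

```bash
python3 -m pendant '[[[-0.003,0.009,0],0],[[0,0,0],0],[[0,0,0.015],0],[[0,0,0.004],0],[[0,0,0],0]]' && python3 -m pendant '[[[0,0,0.003],0],[[0,0,0.003],0],[[0,0,0],0]]'
```

```text
time_s: 10.27
position: [0.536, -0.2166, 0.2702]
ee_rot: [[1.0, -0.026, -0.002], [-0.026, -1.0, 0.0], [-0.002, -0.0, -1.0]]
force: [0.3, 0.4, -1.0]
gripper_width: 0.0524
time_s: 10.52
position: [0.5367, -0.2163, 0.2647]
ee_rot: [[1.0, -0.025, 0.001], [-0.025, -1.0, -0.0], [0.001, 0.0, -1.0]]
force: [0.4, -0.5, 0.1]
gripper_width: 0.0522
```

```bash
python3 -m pendant '[[[0,0,0],0],[[0,0,0],0],[[0,0,0],0],[[0,0,-0.002],0],[[0,0,-0.01],0]]' 0.72 && python3 -m pendant '[[[0,0,-0.02],0],[[0,-0.01,-0.035],0],[[-0.01,-0.038,-0.035],0],[[-0.01,-0.038,-0.02],0],[[-0.01,-0.038,0],0]]' && python3 -m pendant '[[[-0.01,-0.038,0],0],[[-0.01,-0.038,0],0],[[-0.01,-0.038,0],0],[[-0.01,-0.038,0],0],[[-0.01,-0.038,0],0]]' 1 && python3 -m pendant '[[[0,-0.038,0],0],[[0,-0.038,0],0],[[0,0,0],0],[[0,0,0],0]]' && python3 - <<'E'
from h import *
o=bot.observe();print(o['position'],o['gripper_width'])
s,P,R,t=cloud("wrist"); cv2.imwrite("pics/f_wrist.png",s["frame"]); np.save("f.npy",P)
for nm,c in dict(silver=(.417,.338),gold=(.4526,.2446)).items(): print(nm,bangle(P,c,0,.038))
s,P,R,t=cloud("top"); print('copper',bangle(P,(.537,-.218),.088,.045))
E
```

```text
time_s: 10.93
position: [0.5359, -0.2161, 0.2758]
ee_rot: [[1.0, -0.025, -0.003], [-0.025, -1.0, 0.001], [-0.003, -0.001, -1.0]]
force: [-0.8, 0.2, -0.6]
gripper_width: 0.0615
time_s: 11.35
position: [0.5133, -0.101, 0.3832]
ee_rot: [[1.0, -0.028, 0.008], [-0.028, -1.0, -0.002], [0.008, 0.002, -1.0]]
force: [0.7, 0.4, -0.3]
gripper_width: 0.0618
time_s: 11.77
position: [0.4661, 0.0913, 0.3793]
ee_rot: [[1.0, -0.025, 0.001], [-0.025, -1.0, -0.0], [0.001, 0.0, -1.0]]
force: [1.7, 0.7, -0.6]
gripper_width: 0.0853
time_s: 12.1
position: [0.4683, 0.1682, 0.3792]
ee_rot: [[1.0, -0.02, 0.001], [-0.02, -1.0, 0.001], [0.001, -0.001, -1.0]]
force: [-0.4, -1.6, -0.3]
gripper_width: 0.085
[0.46828765 0.16820771 0.3792392 ] 0.08502807096986577
silver (array([417.4, 337.6]), array([54.5, 64.4]), -73.2, 684, 0.0206)
gold (array([452.5, 244.9]), array([54.4, 64.8]), -71.3, 735, 0.0207)
copper (array([ 534.8, -218. ]), array([54.3, 63.1]), 86.9, 75, 0.1086)
```

```bash
python3 -m pendant '[[[-0.009,-0.038,0],0],[[-0.008,-0.038,0],0],[[0,0,0.03],-6.7],[[0,0,0.035],-6.7],[[0,0,0.035],-6.6]]' 1 && python3 -m pendant '[[[0,0,0.02],0],[[0,0,0],0],[[0,0,0],0]]' 
```

```text
time_s: 12.62
position: [0.4545, 0.241, 0.2779]
ee_rot: [[0.947, 0.322, 0.002], [0.322, -0.947, 0.0], [0.002, 0.001, -1.0]]
force: [0.8, -0.0, -0.1]
gripper_width: 0.0857
time_s: 12.87
position: [0.4541, 0.2405, 0.258]
ee_rot: [[0.949, 0.315, -0.002], [0.315, -0.949, -0.001], [-0.002, 0.001, -1.0]]
force: [1.4, 0.5, 0.4]
gripper_width: 0.0852
```

```bash
python3 -m pendant '[[[0,-0.0045,0.03],0],[[0,0,0.03],0],[[0,0,0.021],0],[[0,0,0],0],[[0,0,0],0]]' && python3 -m pendant '[[[0,0,0],0],[[0,0,0],0],[[0,0,0],0],[[0,0,0],0],[[0,0,0],0]]' 0.45 && python3 -m pendant '[[[0,0,-0.03],0],[[0,0,-0.035],0],[[0,0,-0.035],0],[[0,0,-0.035],0],[[0,0,-0.035],0]]'
```

```text
time_s: 13.28
position: [0.4531, 0.2461, 0.1786]
ee_rot: [[0.948, 0.317, 0.001], [0.317, -0.948, 0.0], [0.001, 0.0, -1.0]]
force: [-0.6, 0.1, 0.9]
gripper_width: 0.085
time_s: 13.7
position: [0.4532, 0.2466, 0.1793]
ee_rot: [[0.948, 0.318, 0.003], [0.318, -0.948, 0.001], [0.003, 0.0, -1.0]]
force: [-1.7, -0.9, 12.1]
gripper_width: 0.0519
time_s: 14.12
position: [0.452, 0.2461, 0.3498]
ee_rot: [[0.948, 0.318, 0.001], [0.318, -0.948, 0.0], [0.001, 0.0, -1.0]]
force: [1.0, -0.3, 0.4]
gripper_width: 0.0521
```

```bash
python3 -m pendant '[[[0,0,-0.01],6.7],[[0,0,0],6.7],[[0,0,0],6.6],[[0.01,0.036,0],0],[[0.01,0.036,0],0]]' && python3 -m pendant '[[[0.01,0.037,0],0],[[0.01,0.037,0],0],[[0.01,0.037,0],0],[[0.01,0.037,0],0],[[0.01,0.037,0],0]]' && python3 -m pendant '[[[0.01,0.037,0],0],[[0.01,0.037,0],0],[[0.008,0.037,0],0],[[0,0,0.02],0],[[0,0,0.02],0]]' && python3 -m pendant '[[[0,0,0.02],0],[[0,0,0],0],[[0,0,0],0],[[0,0,0],0]]'
```

```text
time_s: 14.53
position: [0.4698, 0.1754, 0.3587]
ee_rot: [[1.0, -0.02, 0.002], [-0.02, -1.0, 0.002], [0.002, -0.002, -1.0]]
force: [1.9, -0.9, -0.6]
gripper_width: 0.0527
time_s: 14.95
position: [0.5158, -0.0143, 0.3583]
ee_rot: [[1.0, -0.025, 0.001], [-0.025, -1.0, -0.0], [0.001, 0.0, -1.0]]
force: [1.8, -0.1, -0.1]
gripper_width: 0.0522
time_s: 15.37
position: [0.5415, -0.1277, 0.3184]
ee_rot: [[1.0, -0.031, 0.004], [-0.031, -1.0, -0.002], [0.004, 0.002, -1.0]]
force: [-0.0, 1.1, -1.3]
gripper_width: 0.053
time_s: 15.7
position: [0.5415, -0.1239, 0.2987]
ee_rot: [[1.0, -0.025, 0.002], [-0.025, -1.0, -0.0], [0.002, 0.0, -1.0]]
force: [-0.2, -0.3, 0.0]
gripper_width: 0.0522
```

```bash
python3 -m pendant '[[[-0.002,0.013,0],0],[[0,0,0],0],[[0,0,0.02],0],[[0,0,0.008],0],[[0,0,0],0]]' && python3 -m pendant '[[[0,0,0.002],0],[[0,0,0],0],[[0,0,0],0]]'
```

```text
time_s: 16.12
position: [0.5381, -0.1376, 0.2683]
ee_rot: [[1.0, -0.026, -0.002], [-0.026, -1.0, 0.0], [-0.002, -0.0, -1.0]]
force: [0.7, -0.3, -0.5]
gripper_width: 0.0521
time_s: 16.37
position: [0.5388, -0.137, 0.2678]
ee_rot: [[1.0, -0.025, 0.001], [-0.025, -1.0, -0.0], [0.001, 0.0, -1.0]]
force: [0.2, 0.0, 0.1]
gripper_width: 0.0523
```

Release, then go on to silver at (417.4, 337.6), short axis 17°.

```bash
python3 -m pendant '[[[0,0,0.001],0],[[0,0,0],0],[[0,0,0],0],[[0,0,-0.002],0],[[0,0,-0.01],0]]' 0.72 && python3 -m pendant '[[[0,0,-0.02],0],[[0,-0.01,-0.035],0],[[-0.01,-0.038,-0.035],0],[[-0.01,-0.038,-0.02],0],[[-0.01,-0.038,0],0]]' && python3 -m pendant '[[[-0.01,-0.038,0],0],[[-0.01,-0.038,0],0],[[-0.01,-0.038,0],0],[[-0.01,-0.038,0],0],[[-0.01,-0.038,0],0]]' 1 && python3 -m pendant '[[[-0.01,-0.038,0],0],[[-0.01,-0.038,0],0],[[0,-0.038,0],0],[[0,0,0],0],[[0,0,0],0]]' && python3 - <<'E'
from h import *
o=bot.observe();print(o['position'],o['gripper_width'])
s,P,R,t=cloud("wrist")
for nm,c in dict(silver=(.417,.338)).items(): print(nm,bangle(P,c,0,.045))
s,P,R,t=cloud("top"); print('copper',bangle(P,(.537,-.218),.088,.045)); print('gold',bangle(P,(.538,-.138),.088,.038))
E
```

```text
time_s: 16.78
position: [0.538, -0.137, 0.2774]
ee_rot: [[1.0, -0.025, -0.003], [-0.025, -1.0, 0.001], [-0.003, -0.001, -1.0]]
force: [0.1, -0.3, -0.3]
gripper_width: 0.0613
time_s: 17.2
position: [0.5154, -0.0215, 0.3848]
ee_rot: [[1.0, -0.028, 0.008], [-0.028, -1.0, -0.001], [0.008, 0.001, -1.0]]
force: [1.0, 1.3, 0.1]
gripper_width: 0.0618
time_s: 17.62
position: [0.4682, 0.1706, 0.3809]
ee_rot: [[1.0, -0.025, 0.001], [-0.025, -1.0, -0.0], [0.001, 0.0, -1.0]]
force: [-0.2, 0.3, -0.2]
gripper_width: 0.0853
time_s: 18.03
position: [0.4509, 0.2859, 0.3808]
ee_rot: [[1.0, -0.02, 0.001], [-0.02, -1.0, 0.002], [0.0, -0.002, -1.0]]
force: [0.6, -1.6, -0.5]
gripper_width: 0.0852
[0.45092784 0.28587328 0.38080823] 0.08522607073071312
silver (array([417.2, 337.8]), array([54.4, 64.8]), -74.4, 684, 0.0205)
copper (array([ 534.6, -218.3]), array([53.1, 64.1]), -89.1, 74, 0.1086)
gold (array([ 536.9, -136.9]), array([53.1, 64.5]), 88.6, 69, 0.1086)
```

```bash
python3 -m pendant '[[[-0.0175,-0.0255,0],0],[[-0.0175,-0.0255,0],0],[[0,0,0.03],-6],[[0,0,0.035],-6],[[0,0,0.035],-5.5]]' 1 && python3 -m pendant '[[[0,0,0.02],0],[[0,0,0],0],[[0,0,0],0]]' 
```

```text
time_s: 18.55
position: [0.4191, 0.334, 0.2796]
ee_rot: [[0.96, 0.279, 0.002], [0.279, -0.96, 0.0], [0.002, 0.0, -1.0]]
force: [0.6, -0.2, -0.6]
gripper_width: 0.0855
time_s: 18.8
position: [0.4187, 0.3337, 0.2597]
ee_rot: [[0.962, 0.274, -0.001], [0.274, -0.962, -0.002], [-0.002, 0.001, -1.0]]
force: [-0.1, 0.2, 0.6]
gripper_width: 0.0857
```

```bash
python3 -m pendant '[[[0,-0.003,0.03],0],[[0,0,0.03],0],[[0,0,0.021],0],[[0,0,0],0],[[0,0,0],0]]' && python3 -m pendant '[[[0,0,0],0],[[0,0,0],0],[[0,0,0],0],[[0,0,0],0],[[0,0,0],0]]' 0.45 && python3 -m pendant '[[[0,0,-0.03],0],[[0,0,-0.035],0],[[0,0,-0.035],0],[[0,0,-0.035],0],[[0,0,-0.035],0]]'
```

```text
time_s: 19.22
position: [0.4181, 0.3381, 0.1803]
ee_rot: [[0.961, 0.275, 0.001], [0.275, -0.961, 0.0], [0.001, -0.0, -1.0]]
force: [0.6, 0.2, 0.6]
gripper_width: 0.0854
time_s: 19.63
position: [0.4181, 0.3386, 0.1811]
ee_rot: [[0.961, 0.276, 0.003], [0.276, -0.961, 0.001], [0.003, -0.001, -1.0]]
force: [-1.3, -2.2, 11.8]
gripper_width: 0.0525
time_s: 20.05
position: [0.417, 0.3379, 0.3514]
ee_rot: [[0.961, 0.277, 0.001], [0.277, -0.961, 0.0], [0.001, -0.0, -1.0]]
force: [1.2, 0.7, -0.3]
gripper_width: 0.0523
```

```bash
python3 -m pendant '[[[0,0,-0.01],6],[[0,0,0],6],[[0,0,0],5.5],[[0.0122,0.0357,0],0],[[0.0122,0.0357,0],0]]' && python3 -m pendant '[[[0.0122,0.0357,0],0],[[0.0122,0.0357,0],0],[[0.0122,0.0357,0],0],[[0.0122,0.0357,0],0],[[0.0122,0.0357,0],0]]' && python3 -m pendant '[[[0.0122,0.0357,0],0],[[0.0122,0.0357,0],0],[[0.0122,0.0357,0],0],[[0.0122,0.0357,0],0],[[0,0,0.02],0]]' && python3 -m pendant '[[[0,0,0.02],0],[[0,0,0.02],0],[[0,0,0],0],[[0,0,0],0],[[0,0,0],0]]'
```

```text
time_s: 20.47
position: [0.4389, 0.2675, 0.3603]
ee_rot: [[1.0, -0.02, 0.002], [-0.02, -1.0, 0.002], [0.002, -0.002, -1.0]]
force: [0.5, -0.8, -0.5]
gripper_width: 0.0522
time_s: 20.88
position: [0.4965, 0.0843, 0.3599]
ee_rot: [[1.0, -0.025, 0.001], [-0.025, -1.0, -0.0], [0.002, 0.0, -1.0]]
force: [1.2, 0.0, 0.1]
gripper_width: 0.0518
time_s: 21.3
position: [0.5445, -0.0669, 0.3422]
ee_rot: [[0.999, -0.037, 0.008], [-0.037, -0.999, -0.006], [0.008, 0.005, -1.0]]
force: [0.5, -0.9, -0.4]
gripper_width: 0.0524
time_s: 21.72
position: [0.5421, -0.0576, 0.3003]
ee_rot: [[1.0, -0.025, 0.002], [-0.025, -1.0, -0.0], [0.002, -0.0, -1.0]]
force: [-0.1, 0.3, 0.7]
gripper_width: 0.0522
```

```bash
python3 -m pendant '[[[-0.0015,0,0.01],0],[[0,0,0.015],0],[[0,0,0.004],0],[[0,0,0],0],[[0,0,0.002],0]]' && python3 -m pendant '[[[0,0,0],0],[[0,0,0],0],[[0,0,0],0],[[0,0,-0.002],0],[[0,0,-0.01],0]]' 0.72 && python3 -m pendant '[[[0,0,-0.02],0],[[0,0,-0.035],0],[[-0.01,0.015,-0.035],0],[[-0.02,0.025,-0.03],0],[[-0.03,0.025,0],0]]' && python3 -m pendant '[[[-0.025,0.01,0],0],[[0,0,0],0],[[0,0,0],0],[[0,0,0],0]]' && python3 - <<'E'
from h import *
o=bot.observe();print(o['position'],o['gripper_width'])
s,P,R,t=cloud("wrist"); cv2.imwrite("pics/g_wrist.png",s["frame"]); np.save("g.npy",P)
for n,c in dict(p1=(.540,-.0585),p2=(.538,-.138),p3=(.536,-.218)).items(): print(n,bangle(P,c,.088,.038))
E
```

```text
time_s: 22.13
position: [0.5404, -0.0577, 0.2689]
ee_rot: [[1.0, -0.025, 0.001], [-0.025, -1.0, -0.0], [0.001, 0.0, -1.0]]
force: [-10.7, 0.3, 34.0]
gripper_width: 0.0526
time_s: 22.55
position: [0.5394, -0.058, 0.2791]
ee_rot: [[1.0, -0.025, -0.003], [-0.025, -1.0, 0.0], [-0.003, -0.0, -1.0]]
force: [0.1, 0.1, 0.3]
gripper_width: 0.0617
time_s: 22.97
position: [0.4824, -0.1195, 0.4047]
ee_rot: [[1.0, -0.022, 0.012], [-0.022, -1.0, -0.002], [0.012, 0.001, -1.0]]
force: [1.7, -1.5, 0.6]
gripper_width: 0.0613
time_s: 23.3
position: [0.4547, -0.1292, 0.3992]
ee_rot: [[1.0, -0.025, 0.002], [-0.025, -1.0, -0.0], [0.002, 0.0, -1.0]]
force: [0.2, 0.2, 0.2]
gripper_width: 0.062
[ 0.45467016 -0.12919621  0.39915054] 0.06201355159947536
p1 (array([542. , -57.9]), array([54.7, 64.9]), 88.2, 1285, 0.1086)
p2 (array([ 540.5, -138. ]), array([54.3, 65. ]), 89.3, 1034, 0.1086)
p3 (array([ 538. , -218.1]), array([54.2, 62.9]), 85.6, 361, 0.1084)
```

View pics/g_wrist.png

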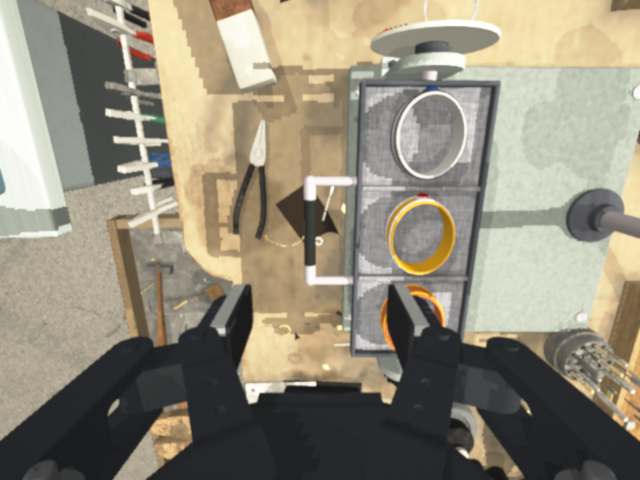

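All three bangles lie flat, one per pocket (silver (430,135), gold (421,235), copper (412,318)). The handle runs from (310,185) to (310,278).

```bash
python3 - <<'E'
from h import *
P=np.load("g.npy")
print([np.round(P[v,310]*1000) for v in range(195,270,15)])
m=(P[...,2]>.075)&(P[...,2]<.1)&(P[...,0]>.43)&(P[...,0]<.466)&(P[...,1]<-.1)&(P[...,1]>-.17); q=P[m]; print(len(q),q.mean(0),np.percentile(q[:,0],[2,98]))
for v in (200,230,260): print([(round(P[v,u,0]*1000),round(P[v,u,2]*1000)) for u in range(300,322,2)])
E
python3 -m pendant '[[[-0.003,0.004,0.03],0],[[-0.003,0,0.03],0],[[0,0,0],0],[[0,0,0],0],[[0,0,0],0]]' 0.28
```

```text
[array([ 450., -103.,   91.]), array([ 449., -115.,   94.]), array([ 449., -128.,   93.]), array([ 448., -142.,   93.]), array([ 448., -156.,   92.])]
928 [ 0.44816015 -0.13402516  0.09174793] [0.4427518  0.45339994]
[(436, 0), (438, -1), (444, 90), (446, 92), (448, 93), (450, 93), (451, 93), (453, 92), (453, 0), (456, 2), (458, 1)]
[(434, 1), (436, 0), (443, 90), (445, 92), (447, 93), (449, 93), (450, 93), (452, 92), (452, 1), (455, 0), (457, 0)]
[(432, 0), (435, 0), (442, 88), (444, 91), (446, 93), (448, 93), (449, 92), (451, 91), (451, 0), (454, 0), (456, 0)]
time_s: 23.77
position: [0.4494, -0.1327, 0.3395]
ee_rot: [[1.0, -0.024, 0.002], [-0.024, -1.0, 0.0], [0.002, -0.0, -1.0]]
force: [-0.6, -0.2, 0.3]
gripper_width: 0.0243
```

```bash
python3 -m pendant '[[[-0.0015,0,0.03],0],[[0,0,0.03],0],[[0,0,0.02],0],[[0,0,0.016],0],[[0,0,0],0]]' && python3 -m pendant '[[[0,0,0],0],[[0,0,0],0],[[0,0,0],0],[[0,0,0],0]]' 0 && python3 - <<'E'
from h import *
o=bot.observe();print(o['position'],o['force'],o['gripper_width'])
E
```

```text
time_s: 24.18
position: [0.4469, -0.133, 0.2415]
ee_rot: [[1.0, -0.025, -0.001], [-0.025, -1.0, 0.001], [-0.001, -0.001, -1.0]]
force: [-0.8, -0.3, 0.4]
gripper_width: 0.0239
time_s: 24.52
position: [0.4466, -0.1331, 0.2435]
ee_rot: [[1.0, -0.025, 0.0], [-0.025, -1.0, -0.0], [0.0, 0.0, -1.0]]
force: [-6.0, 3.4, 6.3]
gripper_width: 0.0077
[ 0.44657344 -0.13311638  0.24351589] [-5.99078134  3.35287079  6.26109044] 0.00774523551866196
```

```bash
python3 -m pendant '[[[0.0001,0,-0.004],0],[[0.0003,0,-0.004],0],[[0.0004,0,-0.004],0],[[0.0006,0,-0.004],0],[[0.0008,0,-0.004],0]]' && python3 -m pendant '[[[0.001,0,-0.0039],0],[[0.0011,0,-0.0039],0],[[0.0013,0,-0.0038],0],[[0.0015,0,-0.0037],0],[[0.0016,0,-0.0037],0]]' && python3 -m pendant '[[[0,0,0],0],[[0,0,0],0]]' && python3 - <<'E'
from h import *
s,P,R,t=cloud("wrist"); cv2.imwrite("pics/i_wrist.png",s["frame"])
s,P,R,t=cloud("top"); 
def tilt(P):
    m=(abs(P[...,0]-.54)<.06)&(abs(P[...,1]+.1385)<.12)&(P[...,2]>.04)&(P[...,2]<.13); q=P[m]; rng=np.random.default_rng(0); best=0
    for _ in range(400):
        a=q[rng.choice(len(q),3,0)]; n=np.cross(a[1]-a[0],a[2]-a[0]); n/=np.linalg.norm(n)+1e-12; k=abs((q-a[0])@n)<.0015
        if k.sum()>best: best=k.sum(); K=k
    c=q[K].mean(0); n=np.linalg.svd(q[K]-c)[2][2]; n*=np.sign(n[2]); return np.degrees(np.arccos(n[2])),n,best,len(q)
print(tilt(P))
E
```

```text
time_s: 24.93
position: [0.4485, -0.1333, 0.2626]
ee_rot: [[1.0, -0.025, -0.001], [-0.025, -1.0, 0.0], [-0.001, -0.0, -1.0]]
force: [-1.1, 2.2, -10.4]
gripper_width: 0.0079
time_s: 25.35
position: [0.4544, -0.1334, 0.2812]
ee_rot: [[1.0, -0.025, -0.003], [-0.025, -1.0, 0.0], [-0.003, -0.0, -1.0]]
force: [-4.7, 1.9, -9.8]
gripper_width: 0.0074
time_s: 25.52
position: [0.4546, -0.1333, 0.282]
ee_rot: [[1.0, -0.025, -0.003], [-0.025, -1.0, -0.001], [-0.003, 0.001, -1.0]]
force: [-8.6, 3.6, 3.7]
gripper_width: 0.0079
(np.float64(23.91172548614109), array([ 0.40526165, -0.00737121,  0.91417102]), np.int64(288), 1091)
```

```bash
python3 -m pendant '[[[0.0018,0,-0.0037],0],[[0.0019,0,-0.0037],0],[[0,0,0],0],[[0,0,0],0]]' && python3 -m pendant '[[[0,0,0],0],[[0,0,0],0],[[0,0,0],0]]' 0.28 && python3 -m pendant '[[[0,0,-0.02],0],[[0,0,-0.02],0],[[-0.02,0,-0.035],0],[[-0.01,0,-0.03],0],[[0,0,0],0]]' && python3 -m pendant '[[[0,0,0],0],[[0,0,0],0]]' && cat >> h.py <<'E'
def tilt(P):
    m=(abs(P[...,0]-.54)<.06)&(abs(P[...,1]+.1385)<.12)&(P[...,2]>.04)&(P[...,2]<.14); q=P[m]; rng=np.random.default_rng(0); best=0
    for _ in range(600):
        a=q[rng.choice(len(q),3,0)]; n=np.cross(a[1]-a[0],a[2]-a[0]); n/=np.linalg.norm(n)+1e-12; k=abs((q-a[0])@n)<.0015
        if k.sum()>best: best=k.sum(); K=k
    c=q[K].mean(0); n=np.linalg.svd(q[K]-c,full_matrices=False)[2][2]; n*=np.sign(n[2]); return np.degrees(np.arccos(n[2])),n,best,len(q)
E
python3 - <<'E'
from h import *
print(bot.observe()['position'])
s,P,R,t=cloud("wrist"); cv2.imwrite("pics/j_wrist.png",s["frame"]); np.save("j.npy",P); print(tilt(P))
f=s["frame"]
m=(P[...,2]>.115)&(P[...,2]<.15)&(P[...,0]>.43)&(P[...,0]<.48)&(P[...,1]<-.1)&(P[...,1]>-.17); q=P[m]; print("handle",len(q),np.percentile(q[:,2],[50,90,98]),q.mean(0))
s,P,R,t=cloud("scene"); x=proj(s,(.54,.01,.088))[0]; print(x)
u,v=map(int,x); cv2.imwrite("pics/j_scene.png",cv2.resize(s["frame"][v-50:v+50,u-65:u+65],None,fx=6,fy=6,interpolation=cv2.INTER_CUBIC))
E
```

```text
time_s: 25.95
position: [0.4581, -0.1335, 0.2891]
ee_rot: [[1.0, -0.025, -0.003], [-0.025, -1.0, -0.0], [-0.003, 0.0, -1.0]]
force: [-8.1, 2.7, 1.7]
gripper_width: 0.0074
time_s: 26.2
position: [0.4606, -0.1341, 0.29]
ee_rot: [[1.0, -0.025, 0.005], [-0.025, -1.0, -0.001], [0.005, 0.001, -1.0]]
force: [0.8, 0.3, -0.1]
gripper_width: 0.024
time_s: 26.62
position: [0.4301, -0.133, 0.3992]
ee_rot: [[1.0, -0.026, 0.009], [-0.026, -1.0, -0.004], [0.009, 0.004, -1.0]]
force: [0.5, -0.8, 0.3]
gripper_width: 0.0238
time_s: 26.78
position: [0.4295, -0.1332, 0.3941]
ee_rot: [[1.0, -0.026, 0.002], [-0.026, -1.0, -0.001], [0.002, 0.001, -1.0]]
force: [0.4, -0.3, 0.5]
gripper_width: 0.024
[ 0.42945618 -0.13317439  0.39411796]
(np.float64(28.10283376602318), array([ 0.47083267, -0.01448748,  0.88210357]), np.int64(12928), 28153)
handle 1194 [0.13572816 0.13692948 0.13755818] [ 0.45875612 -0.13045212  0.13545623]
[313.89622286 237.84224234]
```

```bash
python3 -m pendant '[[[0.0133,-0.038,0],0],[[0.0133,-0.038,0],0],[[0.0133,-0.038,0],0],[[0.0133,-0.038,0],0],[[0.0133,-0.038,0],0]]' 1 && python3 -m pendant '[[[0.0133,-0.038,0.02],0],[[0.0133,-0.038,0.03],0],[[0,0,0],0],[[0,0,0],0],[[0,0,0],0]]' && python3 - <<'E'
from h import *
o=bot.observe(); print(o['position'],o['gripper_width'])
s,P,R,t=cloud("wrist"); x=proj(s,(.541,.012,.095))[0]; print(x)
u,v=map(int,x); f=s["frame"]; a,b=max(0,v-70),min(480,v+70); cv2.imwrite("pics/k.png",cv2.resize(f[a:b,u-90:u+90],None,fx=4.2,fy=4.2,interpolation=cv2.INTER_CUBIC)); cv2.imwrite("pics/kfull.png",f)
np.savez("k.npz",f=f,P=P,K=s["K"],rvec=s["rvec"],tvec=s["tvec"])
E
```

```text
time_s: 27.3
position: [0.5008, 0.0573, 0.3927]
ee_rot: [[1.0, -0.025, -0.002], [-0.025, -1.0, 0.0], [-0.002, -0.0, -1.0]]
force: [0.6, -0.9, 0.2]
gripper_width: 0.0823
time_s: 27.72
position: [0.5253, 0.1214, 0.3492]
ee_rot: [[1.0, -0.025, -0.002], [-0.025, -1.0, -0.0], [-0.002, 0.0, -1.0]]
force: [1.3, -0.8, 0.1]
gripper_width: 0.0852
[0.52531295 0.12139684 0.34922566] 0.08515572032404133
[341.26181334 374.40647058]
```

View pics/k.png

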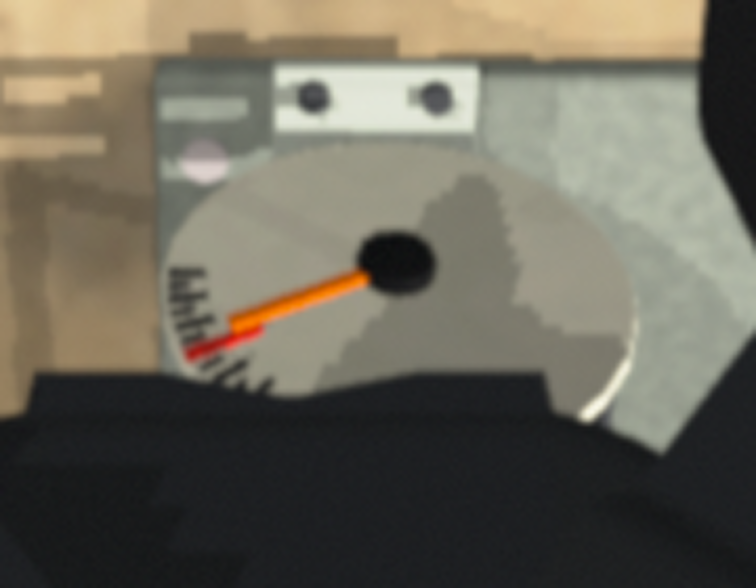

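The pointer (orange, ending ~(235,325)) sits a little short of the red line (~(190,355)–(260,330)). I'll get both directions in 3D.

```bash
cat >> h.py <<'E'
def dial(f,s,P):
    hsv=cv2.cvtColor(f,cv2.COLOR_BGR2HSV).astype(int); R=cv2.Rodrigues(np.array(s["rvec"],float))[0]; t=np.array(s["tvec"],float).ravel(); K=s["K"]
    C=-R.T@t; yh=np.array([.028,.9996,0]); xh=np.array([.9996,-.028,0])
    box=(abs(P[...,0]-.535)<.06)&(P[...,1]>-.01)&(P[...,1]<.03)&(P[...,2]>.05)&(P[...,2]<.14)
    out={}
    for n,lo,hi in (("red",-1,6),("orange",9,22)):
        H=hsv[...,0].copy(); H[H>172]-=180
        m=(H>=lo-6)&(H<=hi)&(hsv[...,1]>150)&(hsv[...,2]>100)&box if n=="red" else (H>=lo)&(H<=hi)&(hsv[...,1]>150)&box
        v,u=np.nonzero(m)
        if len(u)<5: print(n,len(u)); continue
        y0=np.median(P[m][:,1])
        d=np.c_[(u-K[0,2])/K[0,0],(v-K[1,2])/K[1,1],np.ones(len(u))]@R
        A=np.array([.54,y0,.088]); k=((A-C)@yh)/(d@yh); X=C+d*k[:,None]
        a=np.c_[(X-A)@xh,X[:,2]-.088]; c=a.mean(0); w=np.linalg.svd(a-c)[2][0]; w*=np.sign(-w[0])
        print(n,len(u),"y0",round(y0,4),"centroid",np.round(c*1000,1),"polar",round(np.degrees(np.arctan2(c[1],-c[0])),2),"line dir",round(np.degrees(np.arctan2(w[1],-w[0])),2))
E
python3 - <<'E'
from h import *
d=np.load("k.npz"); dial(d["f"],d,d["P"])
P=d["P"]; print([np.round(P[v,int(341.26)]*1000) for v in range(340,400,10)])
E
```

```text
red 42 y0 0.013 centroid [-29.1  20.5] polar 35.2 line dir 24.79
orange 149 y0 0.0148 centroid [-14.4  11.1] polar 37.59 line dir 29.3
[array([544.,  10.,  46.]), array([543.,  11.,  62.]), array([542.,  17.,  83.]), array([541.,  16.,  94.]), array([541.,  10., 100.]), array([540.,  11., 111.])]
```

```bash
sed -i 's/A=np.array(\[.54,y0,.088\])/A=np.array([.5435,y0,.088])/' h.py; python3 - <<'E'
from h import *
d=np.load("k.npz"); dial(d["f"],d,d["P"])
E
```

```text
red 42 y0 0.013 centroid [-32.6  20.6] polar 32.35 line dir 24.79
orange 149 y0 0.0148 centroid [-17.9  11.2] polar 32.06 line dir 29.3
```

```bash
python3 - <<'E'
from h import *
for n in "g","j":
    P=np.load(n+".npy"); print(n,tilt(P))
    # restricted lining: exclude bangles by distance to lining plane; report rim edges
    m=(abs(P[...,0]-.455)<.03)&(P[...,1]<-.1)&(P[...,1]>-.17)&(P[...,2]>.085)&(P[...,2]<.15); q=P[m]
    z=q[:,2]; k=z>np.percentile(z,98)-.003; print(k.sum(),np.median(z[k]),np.mean(z[k]))
d=np.load("k.npz"); P=d["P"]; print("k",tilt(P))
s,P,R,t=cloud("top"); print("top",tilt(P))
E
```

```text
g (np.float64(0.16127520080850458), array([-2.79532487e-03,  3.30367572e-04,  9.99996039e-01]), np.int64(19671), 31181)
701 0.0923896449289739 0.09240107553204016
j (np.float64(28.10283376602318), array([ 0.47083267, -0.01448748,  0.88210357]), np.int64(12928), 28153)
943 0.1360296232392156 0.1360347245431903
k (np.float64(76.56995944253896), array([-0.11108756, -0.96628972,  0.2322579 ]), np.int64(37), 48)
top (np.float64(29.16495806117375), array([ 0.48679003, -0.02284278,  0.87322029]), np.int64(547), 2119)
```

```bash
python3 -m pendant '[[[0,0,-0.03],0],[[-0.0086,0.0366,0],0],[[-0.0086,0.0366,0],0],[[-0.0086,0.0366,0],0],[[-0.0086,0.0366,0],0]]' 0.28 && python3 -m pendant '[[[-0.0086,0.0366,0],0],[[-0.0086,0.0366,0],0],[[-0.0086,0.0366,0],0],[[0,0,0],0],[[0,0,0],0]]' && python3 -m pendant '[[[0,0,0],0],[[0,0,0],0],[[0,0,0],0]]'
```

```text
time_s: 28.23
position: [0.4864, -0.0268, 0.3811]
ee_rot: [[1.0, -0.027, 0.002], [-0.027, -1.0, -0.001], [0.002, 0.001, -1.0]]
force: [0.5, -0.4, -0.1]
gripper_width: 0.026
time_s: 28.65
position: [0.4575, -0.1366, 0.3808]
ee_rot: [[0.999, -0.033, 0.0], [-0.033, -0.999, -0.002], [0.0, 0.002, -1.0]]
force: [-0.0, 0.9, 0.9]
gripper_width: 0.0241
time_s: 28.9
position: [0.459, -0.1319, 0.3806]
ee_rot: [[1.0, -0.023, 0.001], [-0.023, -1.0, 0.0], [0.001, -0.0, -1.0]]
force: [0.7, 0.6, 0.6]
gripper_width: 0.0237
```

Descend 0.0935, grip, lift 2.6 mm, release, retreat, and measure.

```bash
python3 -m pendant '[[[0,0,0.035],0],[[0,0,0.03],0],[[0,0,0.02],0],[[0,0,0.0085],0],[[0,0,0],0]]' && python3 -m pendant '[[[0,0,0],0],[[0,0,0],0],[[0,0,0],0],[[0,0,0],0]]' 0 && python3 -m pendant '[[[0.0007,0,-0.0013],0],[[0.0007,0,-0.0013],0],[[0,0,0],0],[[0,0,0],0]]'
```

```text
time_s: 29.32
position: [0.4583, -0.1321, 0.2854]
ee_rot: [[1.0, -0.023, -0.003], [-0.023, -1.0, 0.001], [-0.003, -0.001, -1.0]]
force: [-0.3, -0.7, 0.4]
gripper_width: 0.0238
time_s: 29.65
position: [0.4579, -0.1324, 0.2874]
ee_rot: [[1.0, -0.025, -0.002], [-0.025, -1.0, 0.0], [-0.002, -0.0, -1.0]]
force: [-3.7, 2.7, -1.3]
gripper_width: 0.0079
time_s: 29.98
position: [0.4593, -0.1325, 0.2898]
ee_rot: [[1.0, -0.025, -0.002], [-0.025, -1.0, 0.0], [-0.002, -0.0, -1.0]]
force: [-6.0, 3.0, -1.3]
gripper_width: 0.0079
```

```bash
python3 -m pendant '[[[0,0,0],0],[[0,0,0],0],[[0,0,0],0]]' 0.28 && python3 -m pendant '[[[0,0,-0.02],0],[[0,0,-0.02],0],[[-0.02,0,-0.035],0],[[-0.01,0,-0.03],0],[[0,0,0],0]]' && python3 -m pendant '[[[0,0,0],0],[[0,0,0],0]]' && python3 - <<'E'
from h import *
print(bot.observe()['position'])
s,P,R,t=cloud("wrist"); cv2.imwrite("pics/l_wrist.png",s["frame"]); np.save("l.npy",P); print(tilt(P))
m=(abs(P[...,0]-.455)<.03)&(P[...,1]<-.1)&(P[...,1]>-.17)&(P[...,2]>.085)&(P[...,2]<.15); q=P[m]
z=q[:,2]; k=z>np.percentile(z,98)-.003; zz=np.mean(z[k]); print(k.sum(),zz,np.degrees(np.arcsin((zz-.0924)/.092)))
P=cloud("top")[1]; print("top",tilt(P))
E
```

```text
time_s: 30.23
position: [0.4612, -0.1334, 0.2905]
ee_rot: [[1.0, -0.026, 0.003], [-0.026, -1.0, -0.001], [0.003, 0.001, -1.0]]
force: [-0.3, -0.5, -0.6]
gripper_width: 0.0239
time_s: 30.65
position: [0.4309, -0.1325, 0.3997]
ee_rot: [[1.0, -0.026, 0.008], [-0.026, -1.0, -0.004], [0.008, 0.004, -1.0]]
force: [0.9, 0.5, 0.3]
gripper_width: 0.0237
time_s: 30.82
position: [0.4303, -0.1326, 0.3947]
ee_rot: [[1.0, -0.026, 0.001], [-0.026, -1.0, -0.001], [0.001, 0.001, -1.0]]
force: [-0.8, 0.0, 1.2]
gripper_width: 0.024
[ 0.43034556 -0.13262004  0.39470344]
(np.float64(29.635363335891835), array([ 0.49425249, -0.01494646,  0.8691899 ]), np.int64(12183), 27413)
944 0.13840978575529272 30.007037427355705
top (np.float64(30.99808735963408), array([ 0.5150062 , -0.00183312,  0.85718449]), np.int64(333), 1249)
```

```bash
python3 -m pendant '[[[0.0065,0.0366,0],0],[[0.0065,0.0366,0],0],[[0.0065,0.0366,0],0],[[0.0065,0.0366,0],0],[[0.0065,0.0366,0],0]]' 0 && python3 -m pendant '[[[0.0065,0.0366,0],0],[[0.0065,0.0366,0],0],[[0,0,0],0],[[0,0,0],0],[[0,0,0],0]]' && python3 - <<'E'
from h import *
print(bot.observe()['position'],bot.observe()['gripper_width'])
s,P,R,t=cloud("wrist"); f=s["frame"]; cv2.imwrite("pics/m_wrist.png",f); np.save("m.npy",P)
hsv=cv2.cvtColor(f,cv2.COLOR_BGR2HSV)
m=((hsv[...,0]<8)|(hsv[...,0]>172))&(hsv[...,1]>150)&(abs(P[...,0]-.47)<.06)&(abs(P[...,1]+.39)<.06)
k,l,st,c=cv2.connectedComponentsWithStats(m.astype(np.uint8))
for i in range(1,k):
    if st[i,4]>15: q=P[l==i]; print(st[i],np.round(np.median(q,0),4),np.round(q.min(0),4),np.round(q.max(0),4))
E
```

```text
time_s: 31.33
position: [0.4581, -0.3178, 0.3931]
ee_rot: [[1.0, -0.025, -0.002], [-0.025, -1.0, 0.001], [-0.002, -0.001, -1.0]]
force: [1.0, 0.6, -0.4]
gripper_width: 0.0004
time_s: 31.75
position: [0.4694, -0.3888, 0.393]
ee_rot: [[1.0, -0.025, -0.001], [-0.025, -1.0, 0.002], [-0.001, -0.002, -1.0]]
force: [-0.1, 0.9, -0.3]
gripper_width: -0.0001
[ 0.46935126 -0.38879366  0.39302825] -5.865283877410145e-05
[290 202   4   5  17] [ 0.4426 -0.3797  0.0255] [ 0.4405 -0.3822  0.023 ] [ 0.4437 -0.378   0.0268]
[313 205  23  23 420] [ 0.4751 -0.391   0.036 ] [ 0.464  -0.4028  0.0275] [ 0.4862 -0.3805  0.038 ]
```

View pics/m_wrist.png

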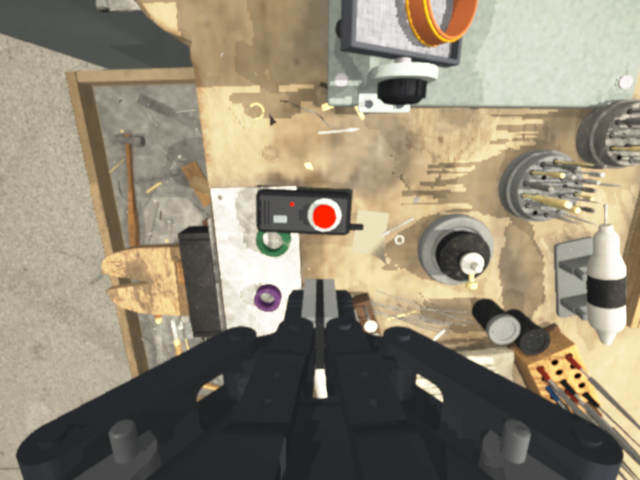

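The red button is at (324,216), i.e. world (0.475, −0.3915, 0.036), and the copper bangle is still in its tilted pocket.

```bash
python3 -m pendant '[[[0.0057,0.0028,0.035],0],[[0,0,0.035],0],[[0,0,0.035],0],[[0,0,0.035],0],[[0,0,0.03],0]]' && python3 -m pendant '[[[0,0,0.01],0],[[0,0,0],0],[[0,0,0],0],[[0,0,0],0],[[0,0,0],0]]' && python3 - <<'E'
from h import *
o=bot.observe(); print(o['position'],o['force'])
E
```

```text
time_s: 32.22
position: [0.4747, -0.3905, 0.2224]
ee_rot: [[1.0, -0.023, -0.001], [-0.023, -1.0, 0.001], [-0.001, -0.001, -1.0]]
force: [-0.8, 0.3, 0.5]
gripper_width: 0.0
time_s: 32.63
position: [0.4757, -0.393, 0.2167]
ee_rot: [[1.0, -0.025, 0.003], [-0.025, -1.0, -0.002], [0.003, 0.002, -1.0]]
force: [-0.8, -0.5, -0.1]
gripper_width: -0.0001
[ 0.47570248 -0.39296394  0.2167307 ] [-0.78790417 -0.46556495 -0.09673014]
```

```bash
python3 -m pendant '[[[0,0,0.002],0],[[0,0,0.002],0],[[0,0,0],0],[[0,0,0],0]]' && python3 -m pendant '[[[0,0,0.001],0],[[0,0,0.001],0],[[0,0,0],0],[[0,0,0],0]]' && python3 -m pendant '[[[0,0,0.001],0],[[0,0,0.001],0],[[0,0,0],0],[[0,0,0],0]]'| grep -E "pos|force"
```

```text
time_s: 32.97
position: [0.4747, -0.3926, 0.2105]
ee_rot: [[1.0, -0.025, -0.0], [-0.025, -1.0, -0.0], [-0.0, 0.0, -1.0]]
force: [-0.0, 0.4, -0.3]
gripper_width: 0.0001
time_s: 33.3
position: [0.4748, -0.3926, 0.2085]
ee_rot: [[1.0, -0.025, 0.0], [-0.025, -1.0, -0.0], [0.0, 0.0, -1.0]]
force: [0.5, 0.8, 0.9]
gripper_width: -0.0
position: [0.4748, -0.3926, 0.2065]
force: [0.6, 0.1, 1.6]
```

```bash
python3 -m pendant '[[[0,0,0.001],0],[[0,0,0.0005],0],[[0,0,0],0],[[0,0,0],0]]'| grep -E "time|pos|force" ; python3 - <<'E'
from h import *
o=bot.observe(); print(o['position'],o['force'])
E
```

```text
time_s: 33.97
position: [0.4749, -0.3926, 0.2056]
force: [-1.8, 0.5, 9.6]
[ 0.47490684 -0.39262262  0.20563871] [-1.79095934  0.54225984  9.62803494]
```

```bash
python3 -m pendant '[[[0,0,-0.0003],0],[[0,0,0],0]]'| grep -E "time|pos|force"
```

```text
time_s: 34.13
position: [0.4749, -0.3926, 0.2057]
force: [-1.3, -0.4, 6.5]
```

```bash
for i in 1 2; do :; done; python3 -m pendant '[[[0,0,0],0],[[0,0,0],0],[[0,0,0],0],[[0,0,0],0],[[0,0,0],0]]'| grep -E "time|pos|force"; python3 -m pendant '[[[0,0,0],0],[[0,0,0],0],[[0,0,0],0],[[0,0,0],0],[[0,0,0],0]]'| grep -E "time|pos|force"; python3 -m pendant '[[[0,0,0],0],[[0,0,0],0],[[0,0,0],0]]'| grep -E "time|pos|force"; python3 -m pendant '[[[0,0,0.0015],0],[[0,0,0.0015],0],[[0,0,0.001],0],[[0,0,0.0005],0],[[0,0,0],0]]'| grep -E "time|pos|force"
```

```text
time_s: 34.55
position: [0.4749, -0.3926, 0.2057]
force: [-0.9, 0.9, 6.2]
time_s: 34.97
position: [0.4749, -0.3926, 0.2057]
force: [-0.5, 0.3, 6.8]
time_s: 35.22
position: [0.4749, -0.3926, 0.2057]
force: [-1.9, -0.2, 6.8]
time_s: 35.63
position: [0.4749, -0.3926, 0.2016]
force: [-2.4, 1.6, 9.6]
```

```bash
python3 -m pendant '[[[0,0,0.0006],0],[[0,0,0],0],[[0,0,0],0]]'| grep -E "time|pos|force"
```

```text
time_s: 35.88
position: [0.475, -0.3926, 0.2014]
force: [-4.3, 1.2, 14.7]
```

```bash
python3 -m pendant '[[[0,0,-0.01],0],[[0,0,-0.035],0],[[0,0,-0.039],0],[[0,0,-0.039],0],[[0,0,-0.039],0]]' 0 | grep -E "time|pos|force" && python3 -m pendant '[[[0,0,-0.035],0],[[-0.0032,-0.037,0],0],[[-0.0032,-0.037,0],0],[[-0.0032,-0.037,0],0],[[-0.0032,-0.037,0],0]]' | grep -E "time|pos|force"&& python3 -m pendant '[[[-0.0032,-0.037,0],0],[[-0.0032,-0.037,0],0],[[-0.0032,-0.037,0],0],[[0,0,0],0],[[0,0,0],0]]' && python3 -m pendant '[[[0,0,0],0],[[0,0,0],0]]' && python3 - <<'E'
from h import *
print(bot.observe()['position'])
s,P,R,t=cloud("wrist"); cv2.imwrite("pics/n_wrist.png",s["frame"]); np.save("n.npy",P); print(tilt(P))
E
```

```text
time_s: 36.3
position: [0.4744, -0.3921, 0.3634]
force: [0.3, -0.3, -0.6]
time_s: 36.72
position: [0.4651, -0.2426, 0.397]
force: [1.2, 0.2, 0.4]
time_s: 37.13
position: [0.4587, -0.1308, 0.3972]
ee_rot: [[1.0, -0.02, -0.0], [-0.02, -1.0, 0.0], [-0.0, -0.0, -1.0]]
force: [-1.0, -0.4, -0.4]
gripper_width: 0.0001
time_s: 37.3
position: [0.4588, -0.1343, 0.3969]
ee_rot: [[1.0, -0.027, -0.0], [-0.027, -1.0, -0.0], [-0.0, 0.0, -1.0]]
force: [-0.0, 0.4, 0.2]
gripper_width: 0.0004
[ 0.45883735 -0.13431075  0.39690617]
(np.float64(29.821594078020834), array([ 0.4970641 , -0.01534722,  0.86757809]), np.int64(13909), 28237)
```

View pics/n_wrist.png

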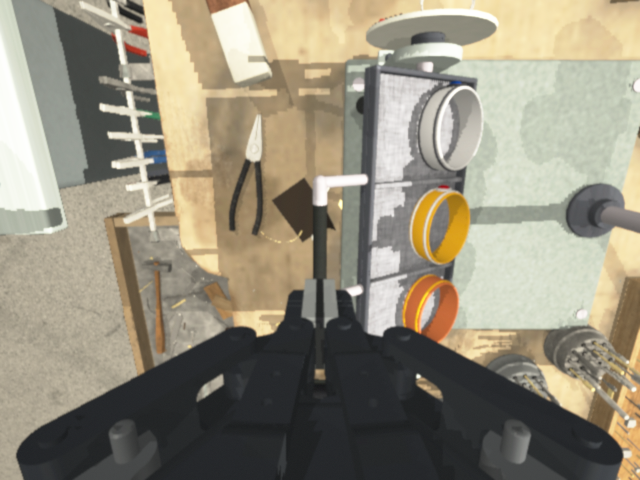

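The tray is still at 29.8°, and all three bangles have slid to the camera-side rim of their own pockets. Now I'll bring the tray level.

```bash
python3 -m pendant '[[[0,0,0.035],0],[[0,0,0.03],0],[[0,0,0.014],0],[[0,0,0],0],[[0,0,0.004],0]]' | grep -E "pos|force" && python3 -m pendant '[[[-0.001,0,0.004],0],[[-0.001,0,0.004],0],[[-0.001,0,0.004],0],[[-0.001,0,0.004],0],[[-0.001,0,0.004],0]]' | grep -E "pos|force" && python3 -m pendant '[[[-0.001,0,0.004],0],[[-0.001,0,0.004],0],[[-0.001,0,0.004],0],[[0,0,0.004],0],[[0,0,0.004],0]]' | grep -E "pos|force" && python3 -m pendant '[[[0,0,0.003],0],[[0,0,0.002],0],[[0,0,0],0]]'| grep -E "pos|force"
```

```text
position: [0.4592, -0.1338, 0.3142]
force: [0.6, 0.5, 0.4]
position: [0.4535, -0.1334, 0.2953]
force: [-6.9, 0.2, 9.8]
position: [0.4508, -0.1334, 0.2752]
force: [-4.3, -0.8, 7.3]
position: [0.4509, -0.1334, 0.2699]
force: [0.0, -0.9, -0.4]
```

```bash
python3 -m pendant '[[[0,0,0.002],0],[[0,0,0.002],0],[[0,0,0],0]]'| grep -E "pos|force"; python3 -m pendant '[[[0,0,0.001],0],[[0,0,0.001],0],[[0,0,0],0]]'| grep -E "pos|force"
```

```text
position: [0.4513, -0.1333, 0.2663]
force: [-3.9, -0.5, 10.5]
position: [0.4514, -0.1331, 0.2658]
force: [-10.7, 0.9, 34.6]
```

```bash
python3 -m pendant '[[[0,0,-0.03],0],[[0,0,-0.035],0],[[0,0,-0.035],0],[[0,0,-0.035],0],[[0.01,-0.02,0],0]]' 0 | grep -E "pos|force" && python3 -m pendant '[[[0.02,0.01,0],0],[[0.02,0.01,0],0],[[0,0,0],0],[[0,0,0],0],[[0,0,0],0]]' 1 && python3 - <<'E'
from h import *
print(bot.observe()['position'])
s,P,R,t=cloud("wrist"); cv2.imwrite("pics/o_wrist.png",s["frame"]); np.save("o.npy",P); print(tilt(P))
for n,c in dict(p1=(.560,-.0585),p2=(.558,-.138),p3=(.556,-.218)).items(): print(n,bangle(P,c,.088,.038))
P=np.load("b.npy")
# delivery tray rim edges
for nm,pts in dict(rr=[(402,30),(396,80),(388,140),(381,200)],cr=[(494,40),(486,90),(476,150),(465,210)],rib1=[(410,95),(440,96),(470,97)],rib2=[(400,165),(430,168),(455,170)],left=[(420,10),(450,12),(480,14)],right=[(390,231),(420,233),(450,235)]).items():
    print(nm,[np.round(P[v,u]*1000) for u,v in pts])
E
```

```text
position: [0.4628, -0.1166, 0.4045]
force: [1.2, -0.6, -0.2]
time_s: 40.18
position: [0.5007, -0.1339, 0.3983]
ee_rot: [[1.0, -0.025, 0.0], [-0.025, -1.0, 0.0], [0.0, -0.0, -1.0]]
force: [-0.6, 0.3, -0.6]
gripper_width: 0.0605
[ 0.50069173 -0.13389405  0.39826167]
(np.float64(0.19205891744630912), array([-3.32475255e-03,  4.26951701e-04,  9.99994382e-01]), np.int64(22412), 33047)
p1 (array([564.4, -58.7]), array([54.3, 64.9]), 88.2, 1244, 0.1087)
p2 (array([ 561.9, -138.4]), array([54.4, 65. ]), 89.0, 1004, 0.1087)
p3 (array([ 558. , -218.9]), array([51.5, 63.4]), 89.4, 473, 0.1084)
rr [array([548., 361.,  19.]), array([544., 313.,  18.]), array([539., 250.,  19.]), array([534., 181.,  18.])]
cr [array([647., 352.,  16.]), array([644., 302.,  18.]), array([641., 238.,  18.]), array([645., 164.,  -1.])]
rib1 [array([562., 299.,  11.]), array([594., 297.,  18.]), array([627., 295.,  18.])]
rib2 [array([554., 222.,  19.]), array([590., 218.,  18.]), array([619., 216.,  18.])]
left [array([565., 379.,  20.]), array([597., 377.,  17.]), array([628., 375.,  17.])]
right [array([547., 142.,  18.]), array([584., 139.,  18.]), array([622., 136.,  17.])]
```

```bash
python3 - <<'E'
from h import *
for n,tcp,wd in (("o",(.5007,-.1339,.3983),.0605),("g",(.4547,-.1292,.3992),.062),("n",(.4588,-.1343,.3969),0),("j",(.4295,-.1332,.3941),.024)):
    P=np.load(n+".npy")-np.array(tcp)
    m=(abs(P[...,1])<.02)&(abs(P[...,0])<.06)&(P[...,2]<-.10)&(P[...,2]>-.2); q=P[m]
    print(n,wd,m.sum(),"lowest z",np.round(np.percentile(q[:,2],[0.5,2,5,10]),4), "x at low",np.round(q[q[:,2]<np.percentile(q[:,2],10)][:,0].min(),3),np.round(q[q[:,2]<np.percentile(q[:,2],10)][:,0].max(),3))
E
```

```text
o 0.0605 22607 lowest z [-0.1655 -0.161  -0.1545 -0.1457] x at low -0.042 0.046
g 0.062 22412 lowest z [-0.165  -0.1605 -0.1542 -0.1455] x at low -0.043 0.046
n 0 23208 lowest z [-0.166  -0.1601 -0.15   -0.1362] x at low -0.012 0.015
j 0.024 24559 lowest z [-0.1678 -0.1622 -0.1533 -0.1409] x at low -0.024 0.028
```

```bash
python3 - <<'E'
from h import *
P=cloud("top")[1]
for z in (.03,.1,.15,.2,.3):
    m=(P[...,2]>z)&(P[...,2]<.6)&(P[...,1]>.08)&(P[...,1]<.5)&(P[...,0]<.74)&(P[...,0]>.5); q=P[m]
    if len(q): print(z,len(q),q.min(0).round(3),q[q[:,0].argmin()].round(3),q.max(0).round(3))
E
python3 -m pendant '[[[0.03,0.038,0],0],[[0.028,0.038,0],0],[[0,0.01,0.03],0],[[0,0,0.03],0],[[0,0,0],0]]' 1 && python3 -m pendant '[[[0,0,0],0],[[0,0,0],0]]'
```

```text
0.03 2031 [0.63  0.082 0.03 ] [0.63 0.37 0.04] [0.74  0.499 0.185]
0.1 627 [0.666 0.346 0.1  ] [0.666 0.429 0.135] [0.74  0.459 0.185]
0.15 415 [0.667 0.371 0.15 ] [0.667 0.43  0.152] [0.74  0.459 0.185]
time_s: 40.7
position: [0.5469, -0.2122, 0.3329]
ee_rot: [[1.0, -0.027, -0.009], [-0.027, -1.0, 0.003], [-0.009, -0.003, -1.0]]
force: [-1.3, 0.4, -0.7]
gripper_width: 0.0854
time_s: 40.87
position: [0.5499, -0.2107, 0.3397]
ee_rot: [[1.0, -0.024, 0.001], [-0.024, -1.0, 0.0], [0.001, -0.0, -1.0]]
force: [0.9, 0.1, 0.3]
gripper_width: 0.0857
```

```bash
python3 -m pendant '[[[0.0092,0.008,0],0],[[0,0,0.025],0],[[0,0,0.025],0],[[0,0,0.012],0],[[0,0,0],0]]' 1 && python3 -m pendant '[[[0,0,0.005],0],[[0,0,0],0],[[0,0,0],0]]'
```

```text
time_s: 41.28
position: [0.5578, -0.2192, 0.2752]
ee_rot: [[1.0, -0.024, -0.002], [-0.024, -1.0, 0.001], [-0.002, -0.001, -1.0]]
force: [-0.8, -0.2, 0.1]
gripper_width: 0.0854
time_s: 41.53
position: [0.559, -0.2198, 0.2725]
ee_rot: [[1.0, -0.025, 0.002], [-0.025, -1.0, -0.001], [0.002, 0.001, -1.0]]
force: [0.4, 0.1, -0.3]
gripper_width: 0.0854
```

Grip copper and lift.

```bash
python3 -m pendant '[[[0,0,0],0],[[0,0,0],0],[[0,0,0],0],[[0,0,0],0],[[0,0,0],0]]' 0.45 | grep -E "pos|force|wid" && python3 -m pendant '[[[0,0,-0.01],0],[[0,0,-0.02],0],[[0,0,-0.03],0],[[0,0,-0.03],0],[[0,0,0],0]]' | grep -E "pos|force|wid"
```

```text
position: [0.5583, -0.2199, 0.2722]
force: [-3.8, -0.6, 8.7]
gripper_width: 0.0519
position: [0.5607, -0.2199, 0.3677]
force: [1.4, -0.4, -0.3]
gripper_width: 0.0519
```

```bash
python3 -m pendant '[[[0.0012,-0.0362,0],0],[[0.0012,-0.0362,0],0],[[0.0012,-0.0362,0],0],[[0.0012,-0.0362,0],0],[[0.0012,-0.0362,0],0]]' | grep -E "pos|force|wid" && python3 -m pendant '[[[0.0012,-0.0362,0],0],[[0.0012,-0.0362,0],0],[[0.0012,-0.0362,0],0],[[0.0012,-0.0362,0],0],[[0.0012,-0.0362,0],0]]' | grep -E "pos|force|wid" && python3 -m pendant '[[[0.0012,-0.0362,0],0],[[0,0,0.03],3],[[0,0,0.02],0],[[0,0,0],0],[[0,0,0],0]]' && python3 -m pendant '[[[0,0,0],0],[[0,0,0],0]]' | grep -E "pos|force|wid"  && python3 - <<'E'
from h import *
o=bot.observe();print(o['position'],np.degrees(np.arctan2(o['ee_rot'][1][0],o['ee_rot'][0][0])))
s,P,R,t=cloud("wrist"); cv2.imwrite("pics/p_wrist.png",s["frame"]); np.save("p.npy",P)
m=(abs(P[...,2]-.018)<.004)&(P[...,0]>.52)&(P[...,0]<.665)&(P[...,1]>.12)&(P[...,1]<.39)
cv2.imwrite("pics/p_mask.png",(m*255).astype(np.uint8)); q=P[m]
print(len(q),cv2.minAreaRect(q[:,:2].astype(np.float32)*1000))
E
```

```text
position: [0.5689, -0.0375, 0.3616]
force: [1.1, 0.3, -1.0]
gripper_width: 0.0518
position: [0.5795, 0.1435, 0.3615]
force: [0.1, -0.8, -0.8]
gripper_width: 0.0522
time_s: 43.62
position: [0.5815, 0.1776, 0.3107]
ee_rot: [[0.997, -0.077, -0.002], [-0.077, -0.997, -0.001], [-0.002, 0.001, -1.0]]
force: [-0.2, -0.8, 0.0]
gripper_width: 0.0518
position: [0.5825, 0.1777, 0.3128]
force: [0.8, -0.2, -0.9]
gripper_width: 0.0518
[0.58248582 0.17766178 0.31278044] -4.5015563680382975
5297 ((588.3541870117188, 238.99905395507812), (204.9337921142578, 106.41616821289062), 85.59835052490234)
```

View pics/p_wrist.png

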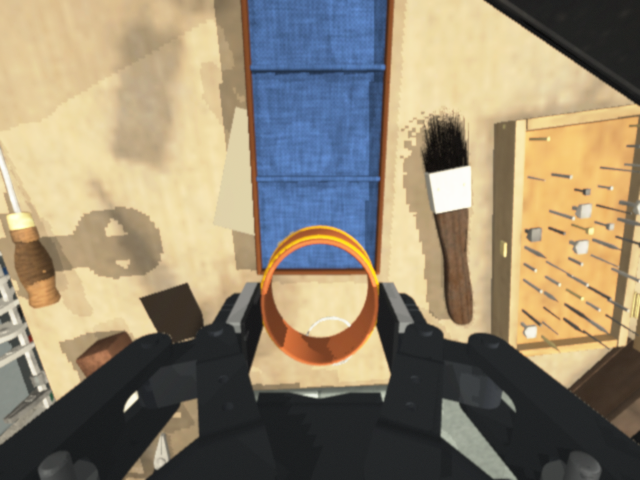

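The delivery tray's fitted centre is (590, 258), yaw −4.4°, which agrees with the earlier estimate. I'll lower copper into pocket 3.

```bash
python3 -m pendant '[[[0.001,-0.001,0.03],0],[[0,0,0.03],0],[[0,0,0.03],0],[[0,0,0.02],0],[[0,0,0],0]]' | grep -E "pos|force|wid" && python3 -m pendant '[[[0,0,0.003],0],[[0,0,0.003],0],[[0,0,0],0],[[0,0,0],0]]' | grep -E "pos|force|wid"
```

```text
position: [0.5815, 0.1776, 0.1979]
force: [0.2, -0.7, 0.3]
gripper_width: 0.0519
position: [0.5835, 0.179, 0.1966]
force: [-0.1, -0.4, -0.6]
gripper_width: 0.0517
```

```bash
python3 -m pendant '[[[0,0,0.002],0],[[0,0,0],0],[[0,0,0],0]]' | grep -E "pos|force|wid" && python3 -m pendant '[[[0,0,0],0],[[0,0,0],0],[[0,0,0],0],[[0,0,-0.002],0],[[0,0,-0.01],0]]' 0.72 | grep -E "pos|force|wid" && python3 -m pendant '[[[0,0,-0.025],0],[[0,0,-0.039],0],[[0,0,-0.039],0],[[0,0,-0.039],0],[[0,0,-0.02],0]]' | grep -E "pos|force|wid" && python3 - <<'E'
from h import *
P=cloud("wrist")[1]; print(bangle(P,(.5837,.1786),.010,.045))
P=cloud("top")[1]; print(bangle(P,(.5837,.1786),.010,.045))
E
python3 -m pendant '[[[0,0.0353,0],0],[[0,0.0353,0],0],[[0,0.0353,0],0],[[0,0.0353,0],0],[[0,0.0353,0],0]]' 1 | grep -E "pos|force|wid" && python3 -m pendant '[[[0.001,0.0353,0],0],[[0.001,0.0353,0],0],[[0.001,0.0353,0],0],[[0,0.0353,0],-3],[[0,0,0.02],0]]' | grep -E "pos|force|wid" && python3 -m pendant '[[[0,0,0.02],0],[[0,0,0],0],[[0,0,0],0]]'
```

```text
position: [0.5835, 0.1791, 0.1943]
force: [-0.3, -0.5, 4.9]
gripper_width: 0.0522
position: [0.582, 0.1784, 0.204]
force: [-0.8, 0.8, -0.9]
gripper_width: 0.0613
position: [0.5834, 0.1797, 0.3728]
force: [2.0, 0.9, 0.0]
gripper_width: 0.0615
(array([585.6, 179.8]), array([54.5, 64.2]), 85.3, 676, 0.0307)
(array([580.4, 181.2]), array([51.1, 60.6]), 78.8, 32, 0.0309)
position: [0.5683, 0.0012, 0.3667]
force: [0.5, -0.6, -0.2]
gripper_width: 0.0851
position: [0.5611, -0.1476, 0.349]
force: [1.5, -1.1, -0.8]
gripper_width: 0.0853
time_s: 46.85
position: [0.5605, -0.1378, 0.3263]
ee_rot: [[1.0, -0.025, -0.003], [-0.025, -1.0, 0.001], [-0.003, -0.001, -1.0]]
force: [1.1, -1.0, -0.1]
gripper_width: 0.0853
```

```bash
python3 - <<'E'
from h import *
P=cloud("wrist")[1]; print(bot.observe()['position'],bangle(P,(.562,-.138),.088,.038))
P=cloud("top")[1]; print('gold',bangle(P,(.562,-.138),.088,.038),'silver',bangle(P,(.564,-.058),.088,.038))
E
```

```text
[ 0.56117723 -0.13753947  0.3273794 ] (array([ 562. , -138.3]), array([54.2, 65.1]), 89.0, 1765, 0.1085)
gold (array([ 562.4, -217.5]), array([ 83.5, 228.9]), -87.3, 32, 0.1088) silver (array([560.7, -58. ]), array([54.3, 62.2]), -87.3, 68, 0.1087)
```

Gold is at (562, −138.3). Descend 0.0555, grip, and lift.

```bash
python3 -m pendant '[[[0.001,0.001,0.025],0],[[0,0,0.02],0],[[0,0,0.0105],0],[[0,0,0],0],[[0,0,0],0]]' 1 | grep -E "pos|force|wid" && python3 -m pendant '[[[0,0,0],0],[[0,0,0],0],[[0,0,0],0],[[0,0,0],0],[[0,0,0],0]]' 0.45 | grep -E "pos|force|wid" && python3 -m pendant '[[[0,0,-0.01],0],[[0,0,-0.02],0],[[0,0,-0.03],0],[[0,0,-0.03],0],[[0,0,0],0]]' | grep -E "pos|force|wid"
```

```text
position: [0.5625, -0.1388, 0.2723]
force: [0.0, 0.5, -0.8]
gripper_width: 0.0855
position: [0.5612, -0.1391, 0.2729]
force: [-7.0, 0.3, 11.4]
gripper_width: 0.052
position: [0.5645, -0.1389, 0.3684]
force: [0.9, 0.5, -0.9]
gripper_width: 0.0519
```

```bash
python3 -m pendant '[[[0.0015,-0.0362,0],0],[[0.0015,-0.0362,0],0],[[0.0015,-0.0362,0],0],[[0.0015,-0.0362,0],0],[[0.0015,-0.0362,0],0]]' | grep -E "pos|force|wid" && python3 -m pendant '[[[0.0015,-0.0362,0],0],[[0.0015,-0.0362,0],0],[[0.0015,-0.0362,0],0],[[0.0015,-0.0362,0],0],[[0.0015,-0.0362,0],0]]' | grep -E "pos|force|wid" && python3 -m pendant '[[[0.0015,-0.0362,0],0],[[0,0,0.03],3],[[0,0,0.03],0],[[0,0,0.03],0],[[0,0,0.03],0]]' | grep -E "pos|force|wid" && python3 -m pendant '[[[0,0,0.02],0],[[0,0,0],0],[[0,0,0],0]]'
```

```text
position: [0.5743, 0.0432, 0.3624]
force: [0.8, -0.0, -0.2]
gripper_width: 0.0518
position: [0.5863, 0.2241, 0.3624]
force: [1.1, 0.3, 0.8]
gripper_width: 0.0519
position: [0.589, 0.2588, 0.2411]
force: [0.4, -1.0, 0.3]
gripper_width: 0.0518
time_s: 49.7
position: [0.5886, 0.2585, 0.2215]
ee_rot: [[0.997, -0.078, -0.001], [-0.078, -0.997, -0.0], [-0.001, 0.0, -1.0]]
force: [0.4, -0.7, 0.1]
gripper_width: 0.0519
```

```bash
python3 -m pendant '[[[0.001,0,0.015],0],[[0,0,0.007],0],[[0,0,0.003],0],[[0,0,0],0],[[0,0,0],0]]' | grep -E "pos|force|wid" && python3 -m pendant '[[[0,0,0.001],0],[[0,0,0],0]]' | grep -E "pos|force|wid"
```

```text
position: [0.5898, 0.2585, 0.197]
force: [0.6, 0.5, -0.6]
gripper_width: 0.0516
position: [0.5899, 0.2584, 0.196]
force: [0.6, -0.5, -0.3]
gripper_width: 0.0514
```

```bash
python3 -m pendant '[[[0,0,0.001],0],[[0,0,0],0],[[0,0,0],0]]' | grep -E "pos|force|wid" && python3 -m pendant '[[[0,0,0],0],[[0,0,0],0],[[0,0,0],0],[[0,0,-0.002],0],[[0,0,-0.01],0]]' 0.72 | grep -E "pos|force|wid" && python3 -m pendant '[[[0,0,-0.025],0],[[0,0,-0.039],0],[[0,0,-0.039],0],[[0,0,-0.039],0],[[0,0,-0.02],0]]' | grep -E "pos|force|wid" && python3 - <<'E'
from h import *
P=cloud("wrist")[1]; print(bangle(P,(.590,.258),.010,.04))
E
python3 -m pendant '[[[0,0.0353,0],0],[[0,0.0353,0],0],[[0,0.0353,0],0],[[0,0.0353,0],0],[[0,0.0353,0],0]]' 1 | grep -E "pos|force|wid" && python3 -m pendant '[[[0.001,0.0353,0],0],[[0.001,0.0353,0],0],[[0.001,0.0353,0],0],[[0,0.0353,0],-3],[[0,0,0.02],0]]' | grep -E "pos|force|wid" && python3 -m pendant '[[[0,0,0.02],0],[[0,0,0],0],[[0,0,0],0]]' && python3 - <<'E'
from h import *
P=cloud("wrist")[1]; print(bot.observe()['position'],bangle(P,(.564,-.0585),.088,.038))
E
```

```text
position: [0.59, 0.2585, 0.1952]
force: [-0.1, -2.0, 3.0]
gripper_width: 0.0517
position: [0.589, 0.2579, 0.2054]
force: [-1.0, 0.5, 0.1]
gripper_width: 0.0616
position: [0.5903, 0.2593, 0.3747]
force: [0.2, 0.1, 0.4]
gripper_width: 0.0614
(array([591.7, 259.2]), array([54.2, 64.6]), 85.4, 673, 0.0307)
position: [0.5755, 0.0808, 0.3691]
force: [2.1, -0.3, 0.6]
gripper_width: 0.0853
position: [0.5689, -0.0678, 0.3513]
force: [1.3, -1.4, 0.7]
gripper_width: 0.0857
time_s: 52.5
position: [0.5676, -0.0583, 0.3285]
ee_rot: [[1.0, -0.025, -0.002], [-0.025, -1.0, 0.0], [-0.002, -0.0, -1.0]]
force: [-0.7, 0.2, 0.8]
gripper_width: 0.0857
[ 0.56821619 -0.05790408  0.32941747] (array([564.4, -58.5]), array([54.3, 65.1]), 88.2, 1699, 0.1084)
```

Silver: shift x −0.004, y +0.0005, descend 0.0575.

```bash
python3 -m pendant '[[[-0.004,0.0005,0.025],0],[[0,0,0.02],0],[[0,0,0.0115],0],[[0,0,0],0],[[0,0,0],0]]' 1 | grep -E "pos|force|wid" && python3 -m pendant '[[[0,0,0],0],[[0,0,0],0],[[0,0,0],0],[[0,0,0],0],[[0,0,0],0]]' 0.45 | grep -E "pos|force|wid" && python3 -m pendant '[[[0,0,-0.01],0],[[0,0,-0.02],0],[[0,0,-0.03],0],[[0,0,-0.03],0],[[0,0,0],0]]' | grep -E "pos|force|wid"
```

```text
position: [0.5645, -0.0585, 0.2729]
force: [0.0, 0.4, 0.7]
gripper_width: 0.0856
position: [0.5635, -0.0588, 0.2735]
force: [-5.3, 0.9, 11.6]
gripper_width: 0.0519
position: [0.5663, -0.0584, 0.3687]
force: [2.2, -0.3, 0.2]
gripper_width: 0.0516
```

```bash
python3 -m pendant '[[[0.002,-0.0361,0],0],[[0.002,-0.0361,0],0],[[0.002,-0.0361,0],0],[[0.002,-0.0361,0],0],[[0.002,-0.0361,0],0]]' | grep -E "pos|force|wid" && python3 -m pendant '[[[0.002,-0.0361,0],0],[[0.002,-0.0361,0],0],[[0.002,-0.0361,0],0],[[0.002,-0.0361,0],0],[[0.002,-0.0361,0],0]]' | grep -E "pos|force|wid" && python3 -m pendant '[[[0.002,-0.0361,0],0],[[0,0,0.03],3],[[0,0,0.03],0],[[0,0,0.03],0],[[0,0,0.03],0]]' | grep -E "pos|force|wid" && python3 -m pendant '[[[0,0,0.02],0],[[0,0,0],0],[[0,0,0],0]]'
```

```text
position: [0.5787, 0.1228, 0.3629]
force: [1.5, -0.6, -0.8]
gripper_width: 0.0519
position: [0.5932, 0.3031, 0.3627]
force: [0.0, -0.1, -0.5]
gripper_width: 0.0517
position: [0.5962, 0.3376, 0.2414]
force: [1.0, -0.6, 0.3]
gripper_width: 0.0517
time_s: 55.3
position: [0.596, 0.3373, 0.2219]
ee_rot: [[0.997, -0.078, -0.001], [-0.078, -0.997, -0.0], [-0.001, 0.001, -1.0]]
force: [-0.3, -0.2, 0.1]
gripper_width: 0.0518
```

```bash
python3 -m pendant '[[[0,-0.0005,0.015],0],[[0,0,0.007],0],[[0,0,0.003],0],[[0,0,0],0],[[0,0,0],0]]' | grep -E "pos|force|wid" && python3 -m pendant '[[[0,0,0.001],0],[[0,0,0.0005],0],[[0,0,0],0]]' | grep -E "pos|force|wid" && python3 -m pendant '[[[0,0,0],0],[[0,0,0],0],[[0,0,0],0],[[0,0,-0.002],0],[[0,0,-0.01],0]]' 0.72 | grep -E "pos|force|wid" && python3 -m pendant '[[[0,0,-0.025],0],[[0,0,-0.039],0],[[0,0,-0.039],0],[[-0.01,0.02,-0.039],0],[[-0.02,0.03,-0.03],0]]' | grep -E "pos|force|wid" && python3 -m pendant '[[[-0.02,0.036,-0.01],0],[[-0.02,0.036,0],0],[[0,0.03,0],0],[[0,0,0],0],[[0,0,0],0]]' | grep -E "pos|force|wid" && python3 - <<'E'
from h import *
s,P,R,t=cloud("wrist"); cv2.imwrite("pics/q_wrist.png",s["frame"]); o=bot.observe(); print(o['position'],o['time_s'])
for c in ((.596,.338),(.590,.258),(.584,.178)): print(bangle(P,c,.010,.038))
s,P,R,t=cloud("top"); cv2.imwrite("pics/q_top.png",cv2.resize(s["frame"][120:360,120:520],None,fx=2,fy=2)); print(tilt(P))
E
```

```text
position: [0.5962, 0.338, 0.1975]
force: [0.0, -0.7, -0.7]
gripper_width: 0.0517
position: [0.5963, 0.338, 0.196]
force: [0.1, 0.2, -0.7]
gripper_width: 0.0518
position: [0.5955, 0.3374, 0.2064]
force: [-0.8, -1.4, -0.0]
gripper_width: 0.0617
position: [0.5662, 0.297, 0.3779]
force: [-0.2, -0.4, 1.1]
gripper_width: 0.0615
position: [0.5185, 0.195, 0.3842]
force: [-0.2, 0.5, 0.0]
gripper_width: 0.0615
[0.51845104 0.19673046 0.38420565] 57.2667
(array([598.2, 338.1]), array([54.5, 65. ]), 84.9, 1004, 0.0307)
(array([591.8, 259.1]), array([54.3, 64.9]), 86.1, 780, 0.0307)
(array([585.5, 179.7]), array([54.4, 64.4]), 86.0, 654, 0.0306)
(np.float64(0.9014822786959316), array([0.01304808, 0.00879095, 0.99987623]), np.int64(950), 2960)
```

View pics/q_wrist.png

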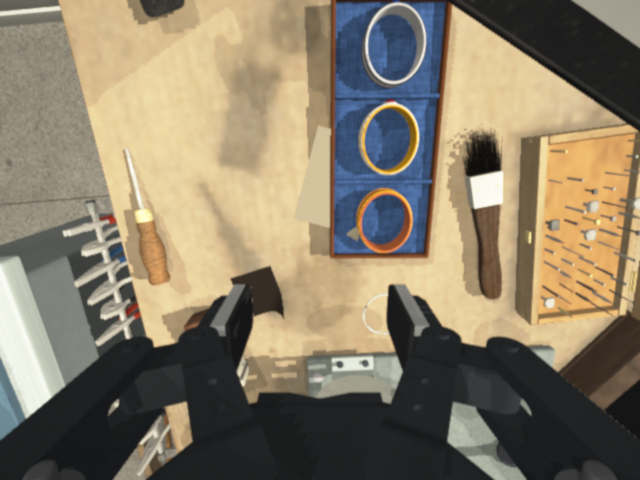

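The image shows silver, gold and copper flat in pockets 1, 2 and 3 ((395,45), (389,138), (385,221)), and the gripper is clear of everything.

```bash
python3 -m pendant '[[[0,0,0],0],[[0,0,0],0]]' | grep -E "time|force" ; python3 -c "
from cell import job
print(job.hand_in())"
```

```text
time_s: 57.48
force: [-0.3, 0.7, 0.3]
the job is handed in; nothing more can be done
None
```

The job is done and handed in at 57.5 s, well inside the 210 s limit.

**What I did:**
- **Photo tray:** I pushed it level from about 14° and laid silver, gold and copper in pockets 1, 2 and 3. Then I tilted it to the red line; the first try came out at about 28.3°, so I raised it a little more.
- **Shutter:** I held the button at the halfway stop for about 1.2 s at 6–7 N, then pressed it fully down to about 14.7 N at the hard stop.
- **Delivery:** I pushed the tray back onto its stops and moved the bangles to delivery pockets 1, 2 and 3.

**Last checks:**
- **Bangles:** The wrist depth picture shows all three lying flat, each in its own delivery pocket and about 1–2 mm from its centre.
- **Tray angle at the picture:** It measured 29.6° and 30.0° before the shutter press and 29.8° after it. The top camera read 31.0°, which is about its usual high bias. I read the protractor pointer only before the final correction, and by direct sight that reading was good to about 2°.
- **Tray level:** The wrist camera read 0.19° after levelling, the same residual it shows when the tray sits on its stops. At the end I had only the coarser top camera, which read 0.9°.
- **Halfway press:** The force touched about 9.6 N for roughly 0.2 s before I backed it off, just past where the second stage starts to give. The button had not visibly moved past the halfway stop.
- **Placing silver:** It met the photo tray lining with about 34 N.

I did not touch any of the other things on the bench. In the later pictures the ones in view looked to be where they started.

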